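Knock pressed tiles out of the ring mould and put them up to dry

TASK

Press the lever of the ring mould fully down so that the round bases with their pressed tiles rise out of the rings, take each one out by its base, lay them all flat and tile side up, side by side on the ware board, and put the lever back up. Then slide the loaded board fully home under the low drying shelf, with no tile touching the shelf, and swing the turnbutton right across the front of the board so that it cannot creep out. Leave the pots, cups and other things standing where they are.

Things in the scene. Friction and masses are not known exactly. Their poses are not given: they have to be found in the camera images.
- mould_stand: fixed mould: pale wooden block on two end legs, 112 (x) by 260 mm (y), top face at z = 86 mm, with three through rings (59 mm bore, steel rims) at x = 0, y = -84, 0, +84 mm; foot board 150 x 290 x 10 mm. Origin on the bench under its centre, x away from the robot, y left. A steel lever comes out of its front (-x) at y = 0.
- knockout_lever (a joint): lever angle, rad: 0 = up (35 degrees above level), 0.64 = fully down (level, end stop). Hinge along the mould's y at x = -52, z = 45 mm. Pressing raises 44 mm pads under the bases by 52.5 mm/rad; fully down, the bases' undersides are about 9.5 mm above the block's top. Stiff hinge: stays where left, about 5 N at the ball either way.
- lever_ball (a point): centre of the black ball, 32 mm across, at the lever's end, 135 mm from its hinge; press it from above, or pinch it from above to raise it.
- tile1: round off-white plaster base, 56 mm across, 12 mm thick, with a grey-brown clay tile (51 mm across, 8 mm thick) stuck on it; 20 mm high in all, 90 g. Two or three of the three are there. Starts sunk in its ring, tile 4 mm below the rim. Origin: centre of the underside, z up through the tile. Right ring (mould y = -84 mm).
- tile2: round off-white plaster base, 56 mm across, 12 mm thick, with a grey-brown clay tile (51 mm across, 8 mm thick) stuck on it; 20 mm high in all, 90 g. Two or three of the three are there. Starts sunk in its ring, tile 4 mm below the rim. Origin: centre of the underside, z up through the tile. Middle ring (mould y = 0).
- tile3: round off-white plaster base, 56 mm across, 12 mm thick, with a grey-brown clay tile (51 mm across, 8 mm thick) stuck on it; 20 mm high in all, 90 g. Two or three of the three are there. Starts sunk in its ring, tile 4 mm below the rim. Origin: centre of the underside, z up through the tile. Left ring (mould y = +84 mm).
- ware_board: loose plywood board, 140 (x) by 250 mm (y), about 0.32 kg: floor 8 mm thick; lips 3 mm above the floor and 8 mm wide at sides and back; rail 22 mm high, 10 mm thick along the front edge (-x), grip block behind it. Origin: centre of the underside, x away from the robot, y left. Room for three bases in a row at x = +22, y = -78, 0, +78 mm.
- board_grip (a point): middle of the top of the board's grip block: 14 mm thick (y), 30 mm long (x), top 37 mm above the bench, at x = -44, y = 0 mm of the board. Pinched across y it can draw, turn and push the board.
- drying_shelf: fixed low shelf: plank from x = -20 to 95 mm, underside at 48, top at 64 mm, 298 mm wide, on side cheeks 264 mm apart, pot and cup on top. 12 mm high rails run on in front to x = -95 mm, then flare to -127. Stop at x = 73 mm for the board's back edge (70 mm when home). Origin on the bench; x away from the robot, y left; the board is home when its origin and axes agree with these.
- turnbutton (a joint): wooden turnbutton angle, rad, clockwise from above: 0.3 = pointing straight at the robot (-x of the shelf), 1.87 (end stop) = straight across in front of the board's rail (+y). Bar 16 mm wide, 13 to 25 mm above the bench, reaching 103 mm from its pivot, light friction, stays where left. Closes only when the board is home; then about 7 mm in front of its rail.
- button_pivot (a point): the turnbutton's pivot (vertical axis) on the right guide rail, at x = -85, y = -139 mm of the shelf, 25 mm above the bench.
- button_peg (a point): top (53 mm above the bench) of the upright finger peg on the turnbutton, 14 mm across and 28 mm high, 82 mm from the pivot.
- pot: bystander: pale pot, 87 mm across and 90 mm high, on top of the drying shelf; origin at its underside
- cup: bystander: pale clay cup, 66 mm across and 52 mm high, on top of the drying shelf; origin at its underside
- glaze_jar: bystander: jar with lid, 65 mm across and 91 mm high, on the bench behind the mould; origin at its underside
- low_cup: bystander: pale clay cup, 67 mm across and 48 mm high, on the bench behind the mould; origin at its underside
- foot_ring: bystander: clay ring, 76 mm across and 23 mm high, on the bench to the right of the ware board; origin at its underside

How it is judged:
On the way, in this order (a step that is already met when the one before it is completed fails the run):
1. the lever is pressed fully down and every base stands up out of its ring (value of joint knockout_lever above 0.55 rad and z of each of tile1, tile2, tile3 in the frame of mould_stand above 0.088 m), for 0.2 s.
2. every tile lies flat, tile side up, on the ware board (x of tile1 in the frame of ware_board between -0.034 and 0.042 m and y of tile1 in the frame of ware_board between -0.104 and 0.104 m and z of tile1 in the frame of ware_board between 0.005 and 0.0125 m and angle between each of tile1, tile2, tile3's own z axis and vertical below 0.08 rad and x of tile2 in the frame of ware_board between -0.034 and 0.042 m and y of tile2 in the frame of ware_board between -0.104 and 0.104 m and z of tile2 in the frame of ware_board between 0.005 and 0.0125 m and x of tile3 in the frame of ware_board between -0.034 and 0.042 m and y of tile3 in the frame of ware_board between -0.104 and 0.104 m and z of tile3 in the frame of ware_board between 0.005 and 0.0125 m), for 0.2 s.
3. the loaded board is fully home under the drying shelf (all of step 2 and x of ware_board in the frame of drying_shelf between -0.012 and 0.012 m and y of ware_board in the frame of drying_shelf between -0.012 and 0.012 m and angle between the x axis of ware_board and the x axis of drying_shelf, either way round below 0.08 rad and height (world z) of ware_board below 0.006 m), for 0.2 s.
At the end, for the whole second after the job is handed in: Every base lies flat on the ware board, tile up, its centre within -34 to +42 mm of the board's centre in x and 104 mm in y; the board is within 12 mm and 0.08 rad of home under the shelf; turnbutton beyond 1.7 rad; lever up (below 0.08 rad); all at rest (all of step 3 and value of joint turnbutton above 1.7 rad and value of joint knockout_lever below 0.08 rad and linear speed of each of ware_board, tile1, tile2, tile3 below 0.02 m/s); the robot touches nothing.
It fails at once if one of the other things on the bench (jar, cup, clay ring) is moved more than 4 cm (distance of any of glaze_jar, low_cup, foot_ring from where it was at the start of the episode above 0.04 m).
It fails at once if the pot or the cup on the shelf is moved more than 4 cm or knocked over (distance of any of pot, cup from where it was at the start of the episode above 0.04 m or angle between any of pot, cup's own z axis and vertical above 0.5 rad).
It fails at once if a tile or its base knocks or scrapes against the drying shelf (contact force between any of tile1, tile2, tile3 and drying_shelf above 2 N).
Of tile1, tile2, tile3 only 2 to 3 are there at a start; the rules pass over those that are not, and their reading is None.
At some moment in a run one of ware_board may be knocked a few centimetres aside while the robot is not near it.
Once in a run the grip may slacken for a moment while it holds something.
It also fails if it takes over 210 s, if anything falls off the work surface, if the arm or the gripper's body presses on something with over 40 N, if the wrist force passes 120 N, or if a joint passes its speed limit or range.

ROBOT

A 7-joint arm with a two-finger parallel gripper is mounted at the origin on a cart in front of the work surface, level with it; the furniture and walls round the work are solid. World frame = base frame: x ahead of the robot, y to its left, z up, the work surface at z = 0. Lengths are in m, angles in rad, forces in N, time in s.
With the tool pointing down it reaches from about 0.4 to 0.85 m from the base axis. Payload 4.5 kg.
Tool frame: the origin (TCP) lies midway between the tips of the shut fingers; the grasp point (between the pads) lies 19 mm behind it; z points along the fingers, y is the line along which they close (so a half turn about z gives the same grasp; the last joint's range is limited). The gripper opens to 88 mm and grips with 3 to 60 N. Pads are 18 mm wide; open, the fingers measure 123 mm over their backs; the gripper's body (75 mm by 187 mm) begins 45 mm behind the grasp point.
Start: joints at [-1.145, 0.689, -0.195, 1.565, 0.157, 0.902, -0.215], TCP at [0.239, 0.578, 0.217] pointing down, gripper open.
Joint ranges: [-3.01, 3.01], [-0.46, 2.08], [-1.47, 1.51], [0.13, 2.56], [-1, 4.14], [0.04, 2.09], [-2.66, 2.66]. Speed limits (rad/s): [2.57, 2.57, 3.14, 3.14, 3.14, 3.14, 3.14].

INTERFACE

Orientations are given as a unit quaternion [x, y, z, w].
In Python, from plant import r gives the robot as it stands. The module is installed in compiled form; this text tells all that it offers.
- The arm moves only by the tool step_arm, never from a script. Its argument "series" is a list of rows, each a list of 7 numbers: the shift along the world's x, y, z in mm, then the turn, a rotation vector about the world's x, y, z in rad, then the closure, from 0 (fully open) to 1 (shut). A call has 1 to 20 rows; each row shifts and turns the commanded pose from where the row before left it; what a row does not reach is not made up. A row lasts 1/10 s, in which the tool goes at most 50 mm and 8.59 degrees, less where a joint would pass 70% of its speed; a pose out of reach is approached as far as the arm can. A call is refused whole if a number of a shift passes 50 or a number of a turn 0.15, either way. A call with a gripper value outside its range is refused whole. The fingers move at their own pace and stop on an object; "force" is the grip in N (left out, the last holds). Time passes only in rows, so rows that do not move let the fingers close. It gives the time, the measured TCP pose, the force, the opening and the grip force at its end, in the units of the state.
- r.get_state(): the state, without advancing time (a new reading comes with each control period).
- r.snapshot(name): name is "scene" or "top" or "wrist"; returns (picture, depth): 384x512x3 uint8, blue, green, red; 384x512 float32, m along the optical axis (not along the pixel's ray), 0 where there is no reading.
- r.get_calibration(name): a dict with "intrinsics" (3x3 intrinsics, pixels), "pose" (4x4, takes a point from camera to world coordinates). Camera axes: x right, y up, looking along -z (the intrinsics and any distortion apply to the point x, -y, -z); pixel columns grow to the right and rows downward; lengths in m; the calibration is good to about 2 mm. A picture is of the moment at which its call begins: read the wrist's pose just before it. get_calibration takes no time and is no camera call; for the wrist camera it gives the pose at the moment of the call.
- r.finish_job(): hands the job in; it is judged then, once.
The state is a dict: "clock": time; "q": joint angles; "qd": joint speeds; "joint_torque": joint torques, N m; "tool_pos": TCP position; "eef_rot": TCP orientation; "contact_force": force on the tool from outside, world axes, zero at the start; "moment": the same for the moment, N m; "opening": opening from 0.0 (shut) to 1.0 (fully open); "finger_force": force on a finger pad.
Only numpy, scipy, OpenCV 4.12 (cv2) and the standard library are available. Lean on these libraries where they do the work, as an engineer would, in place of code of your own. Each camera call takes 0.05 s, during which the arm holds its last target. There are 200 camera calls.

## Working session

There is one attempt and no reset: what is moved stays moved. The work goes in short steps, Python scripts to look and compute and a tool call to move; the robot and the scene stay as the last step left them, time stands still between calls to the robot, and variables do not carry over. Pictures are saved under pics/ and viewed, at most 14 in all, crops included, and the job is handed in when it is done.

Besides the shell and the picture viewer there is one more tool, called by a JSON object that holds its "fn" and its "kwargs", one argument or row to a line. step_arm: Moves the arm, as the interface text tells. Its arguments: {"type":"object","properties":{"series":{"type":"array"},"force":{"type":"number"}},"required":["series"]}

```bash
mkdir -p pics; cat > h.py <<'E'
import numpy as np, cv2
from plant import r
def cloud(name):
    c=r.get_calibration(name); im,d=r.snapshot(name)
    K=np.array(c["intrinsics"]);T=np.array(c["pose"])
    v,u=np.mgrid[:384,:512]
    P=np.stack([(u-K[0,2])/K[0,0]*d,-(v-K[1,2])/K[1,1]*d,-d],-1)
    W=P@T[:3,:3].T+T[:3,3]; W[d==0]=np.nan
    return im,d,W,c
def ray(c,u,v,z):
    K=np.array(c["intrinsics"]);T=np.array(c["pose"])
    p=T[:3,:3]@np.array([(u-K[0,2])/K[0,0],-(v-K[1,2])/K[1,1],-1]);o=T[:3,3]
    return o+p*(z-o[2])/p[2]
E
python3 - <<'E'
from h import *
for n in("top","scene"):
    im,d,W,c=cloud(n); cv2.imwrite(f"pics/{n}0.png",im); np.save(f"{n}0.npy",W)
    print(n,np.round(c["pose"],3).tolist(),np.round(c["intrinsics"],1).tolist(),c.keys())
print(r.get_state())
E
```

```text
top [[0.022, 0.993, -0.118, 0.313], [-1.0, 0.02, -0.014, -0.049], [-0.012, 0.119, 0.993, 1.681], [0.0, 0.0, 0.0, 1.0]] [[461.6, 0.0, 253.7], [0.0, 461.6, 189.9], [0.0, 0.0, 1.0]] dict_keys(['intrinsics', 'pose'])
scene [[-0.76, 0.503, -0.411, -0.212], [-0.649, -0.575, 0.498, 0.824], [0.014, 0.646, 0.763, 1.474], [0.0, 0.0, 0.0, 1.0]] [[414.5, 0.0, 257.7], [0.0, 414.5, 187.2], [0.0, 0.0, 1.0]] dict_keys(['intrinsics', 'pose'])
{'clock': 0.1, 'q': array([-1.14518326,  0.68988757, -0.19452055,  1.56620855,  0.15728213,
        0.90247693, -0.21508429]), 'qd': array([-9.27807278e-04, -3.47055362e-03, -5.69745225e-04, -2.88793098e-03,
        4.69123360e-05,  3.57077772e-04, -1.49173437e-03]), 'joint_torque': array([-3.00734740e-03, -5.28501284e+01, -1.27122704e+00, -1.53838867e+01,
       -5.25460986e-02,  1.99093272e-03,  3.42380963e-05]), 'tool_pos': array([0.23848002, 0.57708596, 0.21640647]), 'eef_rot': array([ 1.94617775e-01,  9.80878834e-01, -7.88999210e-04, -1.06123192e-04]), 'contact_force': array([-0.01143064,  0.50497524,  0.75115178]), 'moment': array([ 0.02581565, -0.01356207, -0.00395586]), 'finger_force': 0.0, 'opening': 0.9997802348632605}
```

View pics/top0.png

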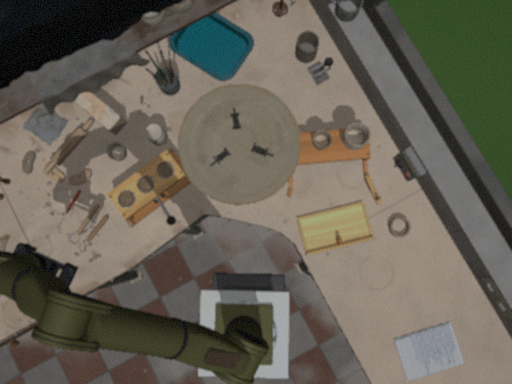

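View pics/scene0.png

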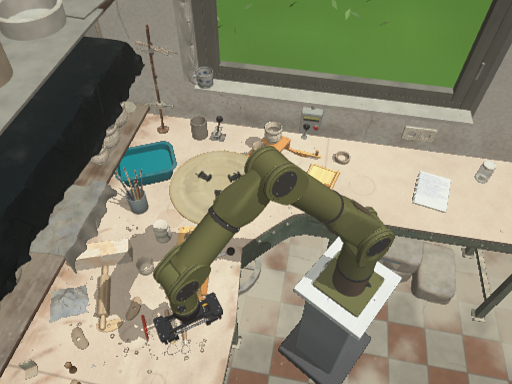

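Top view: mould at about (148,187) with its ball at (171,220). The shelf is at (333,147), the board at (335,227), the turnbutton at (370,185), and the clay ring at (399,224). I'll enlarge the two work areas.

```bash
python3 - <<'E'
from h import *
im=cv2.imread("pics/top0.png")
a=cv2.resize(im[140:240,90:223],(798,600)[::1],interpolation=cv2.INTER_CUBIC)
b=cv2.resize(im[115:265,275:425],(600,600),interpolation=cv2.INTER_CUBIC)
cv2.imwrite("pics/a.png",a);cv2.imwrite("pics/b.png",b)
W=np.load("top0.npy")
for u,v in[(148,184),(128,198),(171,220),(333,147),(335,227),(370,185),(399,224),(345,160)]:print(u,v,np.round(W[v,u],3))
E
```

```text
148 184 [0.517 0.345 0.082]
128 198 [0.466 0.412 0.083]
171 220 [0.39  0.249 0.131]
333 147 [nan nan nan]
335 227 [ 0.383 -0.321  0.012]
370 185 [ 0.537 -0.444  0.025]
399 224 [ 0.399 -0.553  0.003]
345 160 [ 0.631 -0.359 -0.001]
```

View pics/a.png

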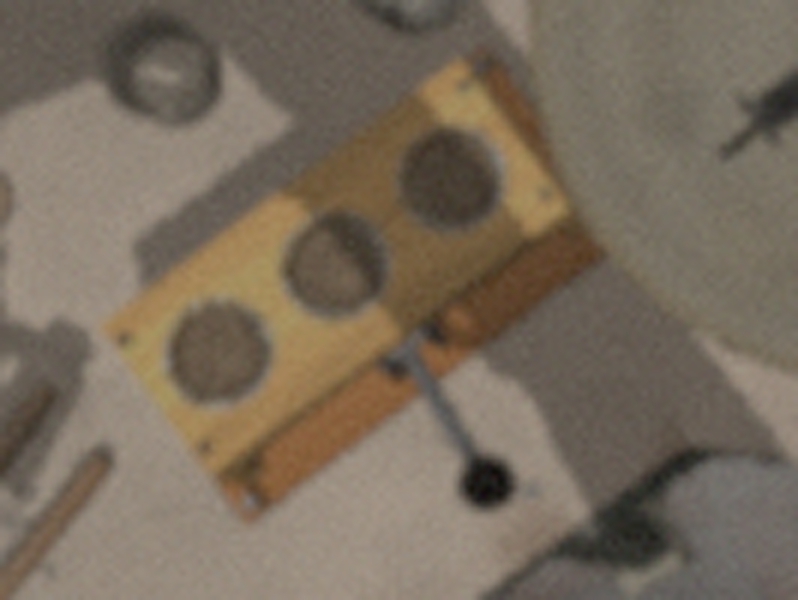

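View pics/b.png

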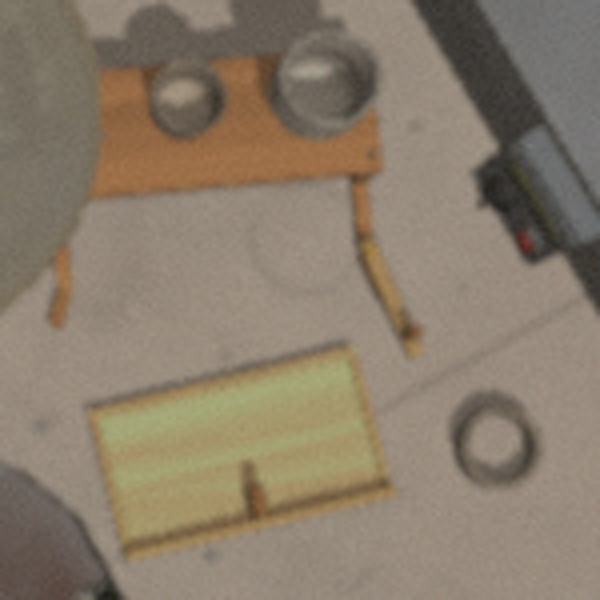

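The mould looks to hold three discs, the right one in shadow. The board is at about (335,227) with its grip block towards the robot. The shelf carries the pot and cup, and the turnbutton points roughly at the robot. A large disc hides the shelf's left end. Next I'll measure.

```bash
cat > m.py <<'E'
from h import *
W=np.load("top0.npy");im=cv2.imread("pics/top0.png");c=r.get_calibration("top")
def sa(x,y):return 90+x/6.,140+y/6.
def sb(x,y):return 275+x/4.,115+y/4.
med=lambda u,v,k=3:np.round(np.nanmedian(W[int(v)-k:int(v)+k+1,int(u)-k:int(u)+k+1].reshape(-1,3),0),3)
print("disc",[med(*p) for p in[(200,180),(285,120),(240,90)]])
for p in[(218,353),(335,262),(450,180)]:
    u,v=sa(*p);print("ring",ray(c,u,v,.086).round(4),med(u,v,4))
print("mouldcorners",[ray(c,*sa(*p),.086).round(4) for p in[(105,328),(470,55),(570,210),(212,475)]])
print("ball",ray(c,*sa(487,482),.122).round(4))
print("board TL TR(z11) BR BL(z22)",[ray(c,*sb(*p),z).round(4) for p,z in[((90,407),.011),((350,347),.011),((390,490),.022),((127,553),.022)]])
print("grip far/near top",[ray(c,*sb(*p),.037).round(4) for p in[(248,463),(256,500)]])
print("shelf front edge",[ray(c,*sb(*p),.064).round(4) for p in[(95,197),(380,170),(375,60)]])
print("pivot area/rail",[ray(c,*sb(*p),.012).round(4) for p in[(362,180),(363,240)]],"tip",ray(c,*sb(415,352),.025).round(4),"peg",ray(c,*sb(412,330),.053).round(4))
print("left rail end",ray(c,*sb(57,325),.012),"kink",ray(c,*sb(65,285),.012))
print("ring",ray(c,*sb(495,440),.023),"pot",ray(c,*sb(325,85),.154),"cup",ray(c,*sb(187,98),.116))
hsv=cv2.cvtColor(im,cv2.COLOR_BGR2HSV)
for p in[(335,227),(150,196),(320,160),(362,170),(372,188)]:print(p,hsv[p[1],p[0]])
E
python3 m.py
```

```text
disc [array([0.533, 0.16 , 0.1  ]), array([ 0.752, -0.131,  0.098]), array([0.857, 0.03 , 0.098])]
ring [0.4628 0.4169 0.086 ] [0.466 0.421 0.08 ]
ring [0.5175 0.3514 0.086 ] [0.52  0.355 0.081]
ring [0.5671 0.2864 0.086 ] [0.568 0.288 0.081]
mouldcorners [array([0.4761, 0.4836, 0.086 ]), array([0.6416, 0.2779, 0.086 ]), array([0.5508, 0.2155, 0.086 ]), array([0.392 , 0.4165, 0.086 ])]
ball [0.3896 0.2503 0.122 ]
board TL TR(z11) BR BL(z22) [array([ 0.4175, -0.1854,  0.011 ]), array([ 0.4768, -0.4201,  0.011 ]), array([ 0.3484, -0.4524,  0.022 ]), array([ 0.2877, -0.2187,  0.022 ])]
grip far/near top [array([ 0.3692, -0.3236,  0.037 ]), array([ 0.3368, -0.3306,  0.037 ])]
shelf front edge [array([ 0.6006, -0.1836,  0.064 ]), array([ 0.6298, -0.4358,  0.064 ]), array([ 0.7296, -0.4322,  0.064 ])]
pivot area/rail [array([ 0.6304, -0.4318,  0.012 ]), array([ 0.5749, -0.4323,  0.012 ])] tip [ 0.4721 -0.4751  0.025 ] peg [ 0.4889 -0.4654  0.053 ]
left rail end [ 0.49134014 -0.1546489   0.012     ] kink [ 0.52810419 -0.16146998  0.012     ]
ring [ 0.39485911 -0.54599668  0.023     ] pot [ 0.68405748 -0.36865938  0.154     ] cup [ 0.67958898 -0.25772903  0.116     ]
(335, 227) [ 28  81 164]
(150, 196) [ 17 117 152]
(320, 160) [ 13 140 155]
(362, 170) [ 17  45 142]
(372, 188) [ 18 113 160]
```

{"fn": "step_arm", "kwargs": {
  "series": [
    [0,0,40,0,0,0,1],
    [19,-41,0,0,0,-0.127,1],
    [19,-41,0,0,0,-0.127,1],
    [19,-41,0,0,0,-0.127,1],
    [19,-41,0,0,0,-0.125,1],
    [19,-41,0,0,0,0,1],
    [19,-41,0,0,0,0,1],
    [19,-41,0,0,0,0,1],
    [17,-41,0,0,0,0,1],
    [0,0,0,0,0,0,1],
    [0,0,0,0,0,0,1]
  ]
}}

```text
clock: 1.2
tool_pos: [0.3889, 0.2488, 0.2571]
eef_rot: [0.435, 0.9, -0.0, -0.0]
contact_force: [-0.4, 0.5, -0.2]
opening: 0.024
finger_force: 0.0
```

```bash
python3 - <<'E'
from h import *
im,d,W,c=cloud("wrist");cv2.imwrite("pics/w1.png",im);np.save("w1.npy",W)
s=r.get_state();print(s["q"].round(3),s["tool_pos"].round(4),s["eef_rot"].round(3),s["opening"],s["contact_force"].round(2),np.round(c["pose"],3).tolist())
im,d,W,c=cloud("top");cv2.imwrite("pics/top1.png",im);np.save("top1.npy",W)
E
```

```text
[-0.615  0.42  -0.083  1.988  0.049  0.735 -0.054] [0.3884 0.2503 0.2571] [ 0.434  0.901  0.    -0.   ] 0.003932620689747877 [-0.77  0.07  0.64] [[0.783, -0.591, -0.192, 0.339], [0.622, 0.745, 0.243, 0.312], [-0.0, -0.309, 0.951, 0.425], [0.0, 0.0, 0.0, 1.0]]
```

View pics/w1.png

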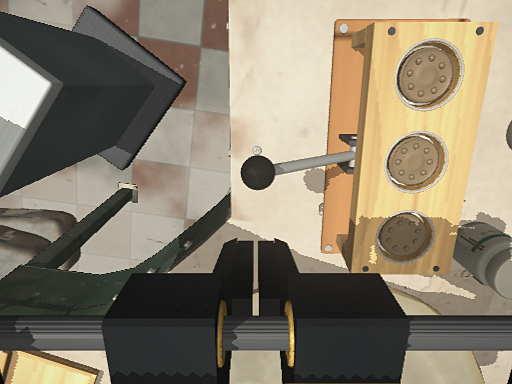

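The wrist view shows three tiled bases with ring rims at (430,74), (417,161) and (405,238). The black ball is at (257,172). I'll work these out precisely.

```bash
python3 - <<'E'
from h import *
im=cv2.imread("pics/w1.png");W=np.load("w1.npy")
c=r.get_calibration("wrist")
for u,v in[(430,74),(417,161),(405,238)]:print(ray(c,u,v,.086).round(4),ray(c,u,v,.082).round(4),W[v,u].round(4))
m=(im.max(2)<60).astype(np.uint8);n,l,st,ce=cv2.connectedComponentsWithStats(m)
k=l[172,257];print(st[k],ce[k],ray(c,*ce[k],.122).round(4),W[172,257])
z=W[...,2];M=(np.abs(z-.086)<.004)&(im[...,2]>150);ys,xs=np.where(M)
print(cv2.minAreaRect(np.float32(W[M][:,:2]*1000)))
Wt=np.load("top1.npy");z=Wt[...,2]
print([np.round(W[v,u],3) for u,v in((480,250),(480,100))])
E
```

```text
[0.4615 0.4229 0.086 ] [0.4629 0.4242 0.082 ] [0.4651 0.4219 0.0805]
[0.5139 0.3575 0.086 ] [0.516  0.3581 0.082 ] [0.5178 0.3552 0.0811]
[0.5675 0.2899 0.086 ] [0.5702 0.2896 0.082 ] [0.5715 0.2863 0.0816]
[     0      0    512    384 138557] [287.00414992 167.42404209] [0.4066 0.2742 0.122 ] [0.38598208 0.25459294 0.13825657]
((523.0953369140625, 336.7789001464844), (196.2036895751953, 310.967529296875), 54.75774383544922)
[array([0.671, 0.33 , 0.056]), array([0.518, 0.434, 0.087])]
```

{"fn": "step_arm", "kwargs": {
  "series": [
    [0,2,-40,0,0,0,1],
    [0,0,-40,0,0,0,1],
    [0,0,-30,0,0,0,1],
    [-2,-1,-9,0,0,0,1],
    [-4,-3,-10,0,0,0,1],
    [-4,-3,-10,0,0,0,1],
    [-3,-3,-11,0,0,0,1],
    [-3,-2,-11,0,0,0,1],
    [-2,-2,-11,0,0,0,1],
    [-1,-1,-11,0,0,0,1],
    [0,0,-11,0,0,0,1],
    [0,0,-9,0,0,0,1],
    [0,0,-2,0,0,0,1],
    [0,0,0,0,0,0,1],
    [0,0,0,0,0,0,1]
  ]
}}

```text
clock: 2.8
tool_pos: [0.3552, 0.2269, 0.0518]
eef_rot: [0.433, 0.901, -0.015, -0.007]
contact_force: [-18.8, -11.4, 8.4]
opening: 0.004
finger_force: 9.7
```

```bash
python3 - <<'E'
from h import *
im,d,W,c=cloud("wrist");cv2.imwrite("pics/w2.png",im);np.save("w2.npy",W)
s=r.get_state();print(s["tool_pos"],s["contact_force"])
E
```

```text
[0.35529403 0.22686247 0.05182727] [-19.27718493 -11.73173451   8.67473481]
```

View pics/w2.png

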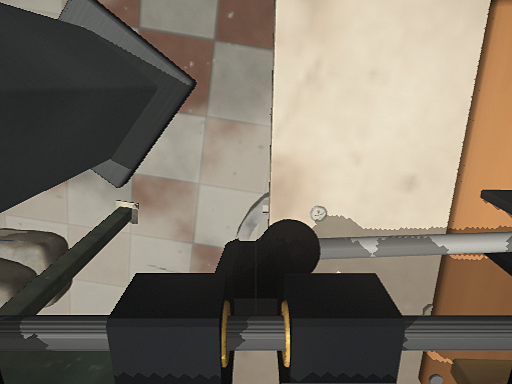

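{"fn": "step_arm", "kwargs": {
  "series": [
    [-16,-12,0,0,0,0,1],
    [0,0,40,0,0,0,1],
    [0,0,40,0,0,0,1],
    [0,0,40,0,0,0,1],
    [0,0,0,0,0,0,1],
    [0,0,0,0,0,0,1],
    [0,0,0,0,0,0,1]
  ]
}}

```text
clock: 3.55
tool_pos: [0.3531, 0.225, 0.1718]
eef_rot: [0.433, 0.901, -0.0, -0.0]
contact_force: [0.2, -0.0, 0.3]
opening: 0.005
finger_force: 0.0
```

```bash
python3 - <<'E'
from h import *
im,d,W,c=cloud("wrist");cv2.imwrite("pics/w3.png",im);np.save("w3.npy",W)
s=r.get_state();print(s["tool_pos"],s["contact_force"])
E
```

```text
[0.35297691 0.22474306 0.17144627] [-0.3326629   0.58634757  0.59579899]
```

View pics/w3.png

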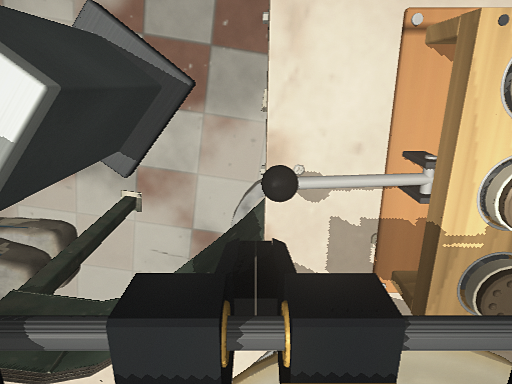

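The ball is now at (280,183) with the lever lower. I'll measure its height.

```bash
python3 - <<'E'
from h import *
W=np.load("w3.npy")
for v in range(165,204,6):print(W[v,280].round(4))
print(W[180,330],W[180,400])
E
```

```text
[0.3603 0.249  0.0599]
[0.3615 0.2466 0.0698]
[0.3641 0.2431 0.0727]
[0.3668 0.2397 0.0754]
[0.3699 0.2359 0.0758]
[0.3735 0.2317 0.0747]
[0.3783 0.2266 0.0698]
[0.40227014 0.26570875 0.05980141] [0.45228176 0.30350652 0.05369283]
```

{"fn": "step_arm", "kwargs": {
  "series": [
    [20,14,0,0,0,0,1],
    [0,0,-40,0,0,0,1],
    [0,0,-40,0,0,0,1],
    [0,0,-12,0,0,0,1],
    [0,0,-6,0,0,0,1],
    [0,0,-6,0,0,0,1],
    [0,0,-5,0,0,0,1],
    [0,0,-5,0,0,0,1],
    [0,0,-3,0,0,0,1],
    [0,0,0,0,0,0,1],
    [0,0,0,0,0,0,1],
    [0,0,0,0,0,0,1]
  ]
}}

```text
clock: 4.8
tool_pos: [0.3738, 0.2388, 0.0554]
eef_rot: [0.434, 0.901, 0.0, 0.0]
contact_force: [0.0, 0.1, 0.4]
opening: -0.001
finger_force: 0.0
```

{"fn": "step_arm", "kwargs": {
  "series": [
    [0,0,-3,0,0,0,1],
    [0,0,-3,0,0,0,1],
    [0,0,-3,0,0,0,1],
    [0,0,0,0,0,0,1],
    [0,0,0,0,0,0,1]
  ]
}}

```text
clock: 5.3
tool_pos: [0.3733, 0.2384, 0.0461]
eef_rot: [0.434, 0.901, -0.0, -0.0]
contact_force: [-1.0, -0.1, 0.6]
opening: 0.007
finger_force: 0.5
```

{"fn": "step_arm", "kwargs": {
  "series": [
    [0,0,40,0,0,0,1],
    [0,0,40,0,0,0,1],
    [0,0,45,0,0,0,1],
    [-20,-14,0,0,0,0,1],
    [0,0,0,0,0,0,1],
    [0,0,0,0,0,0,1]
  ]
}}

```text
clock: 5.9
tool_pos: [0.354, 0.225, 0.1711]
eef_rot: [0.434, 0.901, 0.0, 0.0]
contact_force: [-0.4, 0.1, -0.2]
opening: 0.006
finger_force: 0.0
```

```bash
python3 - <<'E'
from h import *
im,d,W,c=cloud("wrist");cv2.imwrite("pics/w4.png",im);np.save("w4.npy",W)
s=r.get_state();print(s["tool_pos"],s["contact_force"])
p=W.reshape(-1,3);k=(np.hypot(p[:,0]-.37,p[:,1]-.237)<.03)&(p[:,2]<.1)&(p[:,2]>.04)
q=p[k];i=np.argsort(-q[:,2])[:60];print(len(q),q[i].mean(0),q.mean(0))
# tops of tiles: 
for X in((.567,.288),(.5145,.3545),(.462,.420)):
    k=np.hypot(p[:,0]-X[0],p[:,1]-X[1])<.022;print(k.sum(),np.nanmedian(p[k],0))
E
```

```text
[0.35430803 0.2252526  0.17077872] [-0.13378426  0.40195032  0.60217016]
1236 [0.36932859 0.23612414 0.06730055] [0.37057378 0.24036567 0.06064589]
1043 [0.5602195  0.28267116 0.11012382]
443 [0.50879375 0.35091884 0.06120983]
268 [0.45953023 0.40855667 0.06114161]
```

View pics/w4.png

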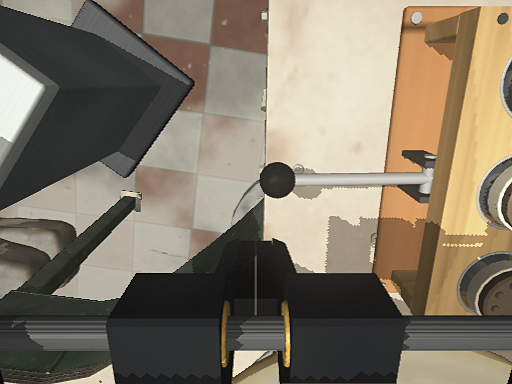

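```bash
python3 - <<'E'
from h import *
W=np.load("w4.npy");im=cv2.imread("pics/w4.png");c=r.get_calibration("wrist")
from scipy.optimize import least_squares
p=W.reshape(-1,3);k=(np.hypot(p[:,0]-.37,p[:,1]-.237)<.024)&(p[:,2]<.1)&(p[:,2]>.045)&(im.reshape(-1,3).max(1)<90)
q=p[k];s=least_squares(lambda x:np.linalg.norm(q-x,axis=1)-.016,[.37,.237,.05],loss="soft_l1",f_scale=.001);print(k.sum(),s.x,np.median(abs(s.fun)))
print(ray(c,277,180,.05))
o=np.array([.5145,.3545]);e=np.array([.781,.6245]);f=np.array([-.6245,.781])
print((s.x[:2]-o)@e,(s.x[:2]-o)@f)
E
```

```text
1001 [0.3696371  0.23607972 0.05124994] 0.0003001805768552135
[0.37016601 0.23604988 0.05      ]
-0.18709138615977572 -0.002019359492422891
```

{"fn": "step_arm", "kwargs": {
  "series": [
    [15,11,0,0,0,0,0.82],
    [0,0,-40,0,0,0,0.82],
    [0,0,-40,0,0,0,0.82],
    [0,0,-18,0,0,0,0.82],
    [0,0,-6,0,0,0,0.82],
    [0,0,-4,0,0,0,0.82],
    [0,0,-4,0,0,0,0.82],
    [0,0,-3,0,0,0,0.82],
    [0,0,-2,0,0,0,0.82],
    [0,0,0,0,0,0,0.82],
    [0,0,0,0,0,0,0.82]
  ]
}}

```text
clock: 7.05
tool_pos: [0.3688, 0.2358, 0.0545]
eef_rot: [0.434, 0.901, 0.0, 0.0]
contact_force: [0.1, 0.1, -0.4]
opening: 0.182
finger_force: 0.0
```

{"fn": "step_arm", "kwargs": {
  "series": [
    [0,0,-2,0,0,0,0.82],
    [0,0,-2,0,0,0,0.82],
    [0,0,-2,0,0,0,0.82],
    [0,0,0,0,0,0,0.82],
    [0,0,0,0,0,0,0.82]
  ]
}}

```text
clock: 7.55
tool_pos: [0.3686, 0.2356, 0.048]
eef_rot: [0.434, 0.901, -0.0, -0.0]
contact_force: [-0.2, 1.0, -0.3]
opening: 0.18
finger_force: 0.0
```

{"fn": "step_arm", "kwargs": {
  "series": [
    [0,0,40,0,0,0,0.82],
    [0,0,40,0,0,0,0.4],
    [0,0,45,0,0,0,0],
    [15,10,45,0,0,0,0],
    [15,10,20,0,0,0,0],
    [0,0,0,0,0,0,0],
    [0,0,0,0,0,0,0]
  ]
}}

```text
clock: 8.25
tool_pos: [0.398, 0.2551, 0.2378]
eef_rot: [0.434, 0.901, -0.0, -0.0]
contact_force: [0.1, -1.2, 0.3]
opening: 0.699
finger_force: 0.0
```

```bash
cat > v.py <<'E'
from h import *
import sys
from scipy.optimize import least_squares
im,d,W,c=cloud("wrist");cv2.imwrite("pics/%s.png"%sys.argv[1],im);np.save("w5.npy",W)
s=r.get_state();print(s["tool_pos"].round(4),s["q"].round(2))
p=W.reshape(-1,3);I=im.reshape(-1,3)
b=np.array([.38,.243])
k=(np.hypot(*(p[:,:2]-b).T)<.045)&(p[:,2]<.15)&(p[:,2]>.035)&(I.max(1)<90)
q=p[k]
if len(q)>100:
    s=least_squares(lambda x:np.linalg.norm(q-x,axis=1)-.016,q.mean(0),loss="soft_l1",f_scale=.001);print("ball",k.sum(),s.x.round(4),np.median(abs(s.fun)),"lever",.611-np.arcsin((s.x[2]-.045)/.135))
for X in((.567,.288),(.5145,.3545),(.462,.420)):
    k=(np.hypot(p[:,0]-X[0],p[:,1]-X[1])<.035)&(p[:,2]>.095);print("tile",k.sum(),np.nanmedian(p[k],0).round(4),p[k].min(0).round(4) if k.any() else 0,p[k].max(0).round(4) if k.any() else 0)
E
python3 v.py w5
```

```text
[0.3972 0.2545 0.237 ] [-0.59  0.46 -0.12  1.99  0.08  0.7  -0.08]
ball 685 [0.3696 0.2361 0.0513] 0.0003311406210870574 lever 0.5641552526826838
tile 2434 [0.5601 0.2897 0.1106] [0.5393 0.2595 0.095 ] [0.5937 0.3149 0.1144]
tile 3110 [0.5102 0.3525 0.1108] [0.4869 0.3249 0.095 ] [0.5414 0.3805 0.1144]
tile 3974 [0.4593 0.4163 0.111 ] [0.435  0.3903 0.0951] [0.4886 0.4455 0.1148]
```

View pics/w5.png

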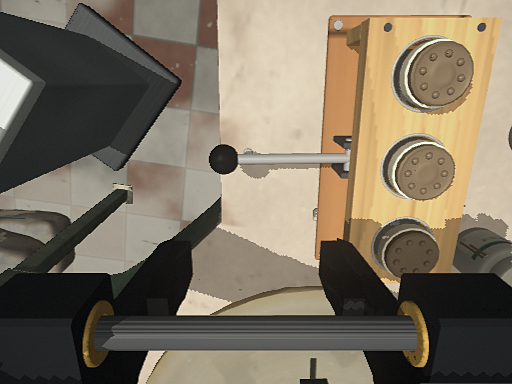

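```bash
python3 - <<'E'
from h import *
W=np.load("w4.npy");c=r.get_calibration("wrist");s=r.get_state()
K=np.array(c["intrinsics"]);T=np.array(c["pose"])
q=np.linalg.inv(T)@np.r_[s["tool_pos"],1];print("cam tcp",q,K[0,0]*q[0]/-q[2]+K[0,2],-K[1,1]*q[1]/-q[2]+K[1,2])
for v in range(230,300,6):print(v,[W[v,u].round(3).tolist() for u in(240,256,275)])
im=cv2.imread("pics/w4.png")
E
```

```text
cam tcp [ 1.86468127e-04 -2.50086280e-02 -1.84457481e-01  1.00000000e+00] 255.56408126667645 238.4120668642131
230 [[0.42, 0.105, -0.138], [0.425, 0.138, -0.087], [0.416, 0.182, 0.0]]
236 [[0.42, 0.106, -0.116], [0.421, 0.143, -0.055], [0.421, 0.176, -0.001]]
242 [[0.342, 0.228, 0.194], [0.349, 0.232, 0.193], [0.354, 0.239, 0.198]]
248 [[0.343, 0.228, 0.201], [0.349, 0.232, 0.2], [0.354, 0.239, 0.204]]
254 [[0.343, 0.228, 0.205], [0.348, 0.232, 0.206], [0.354, 0.238, 0.208]]
260 [[0.343, 0.228, 0.212], [0.349, 0.231, 0.209], [0.354, 0.238, 0.213]]
266 [[0.343, 0.228, 0.215], [0.35, 0.23, 0.211], [0.355, 0.237, 0.215]]
272 [[0.343, 0.228, 0.221], [0.352, 0.228, 0.212], [0.354, 0.237, 0.221]]
278 [[0.344, 0.228, 0.224], [0.354, 0.226, 0.212], [0.354, 0.237, 0.225]]
284 [[0.344, 0.228, 0.229], [0.355, 0.224, 0.213], [0.354, 0.237, 0.229]]
290 [[0.344, 0.228, 0.233], [0.357, 0.221, 0.212], [0.354, 0.236, 0.233]]
296 [[0.344, 0.229, 0.237], [0.359, 0.218, 0.211], [0.353, 0.236, 0.237]]
```

```bash
python3 - <<'E'
from h import *
W=np.load("w5.npy")
o=np.array([.3972,.2545]);e=np.array([.781,.6245]);f=np.array([-.6245,.781])
p=W.reshape(-1,3);a=(p[:,:2]-o)@e;b=(p[:,:2]-o)@f
k=(abs(a)<.09)&(abs(b)<.03)&(p[:,2]>.19)&(p[:,2]<.30)
for lo in np.arange(-.09,.09,.01):
    m=k&(a>=lo)&(a<lo+.01)
    if m.sum()>5:print(round(lo,2),m.sum(),"zmin",np.percentile(p[m,2],[0,2,10]).round(4),"b",np.percentile(b[m],[2,98]).round(4))
E
```

```text
-0.05 557 zmin [0.2617 0.2645 0.2704] b [0.01   0.0114]
-0.04 1789 zmin [0.2586 0.2607 0.2666] b [-0.0074  0.011 ]
-0.03 318 zmin [0.2594 0.2601 0.2622] b [-0.0085  0.0092]
0.03 1838 zmin [0.2585 0.2603 0.2648] b [-0.0081  0.0105]
0.04 832 zmin [0.2595 0.2634 0.2694] b [0.009  0.0112]
```

{"fn": "step_arm", "kwargs": {
  "series": [
    [-14,-9,0,0,0,0,0.82],
    [-14,-9,-37,0,0,0,0.82],
    [0,0,-50,0,0,0,0.82],
    [0,0,-50,0,0,0,0.82],
    [0,0,-40,0,0,0,0.82],
    [0,0,-12,0,0,0,0.82],
    [0,0,-4,0,0,0,0.82],
    [0,0,-4,0,0,0,0.82],
    [0,0,-4,0,0,0,0.82],
    [0,0,-3,0,0,0,0.82],
    [0,0,-2,0,0,0,0.82],
    [0,0,0,0,0,0,0.82],
    [0,0,0,0,0,0,0.82]
  ]
}}

```text
clock: 9.6
tool_pos: [0.3688, 0.2363, 0.0336]
eef_rot: [0.434, 0.901, -0.001, -0.001]
contact_force: [-2.9, -1.3, 15.0]
opening: 0.182
finger_force: 6.3
```

{"fn": "step_arm", "kwargs": {
  "series": [
    [0,0,45,0,0,0,0.82],
    [0,0,45,0,0,0,0],
    [0,0,46,0,0,0,0],
    [40,10,0,0,0,0,0],
    [40,10,0,0,0,0,0],
    [40,10,0,0,0,0,0],
    [40,10,0,0,0,0,0],
    [38,11,0,0,0,0,0],
    [0,0,-30,0,0,0,0],
    [0,0,-30,0,0,0,0],
    [0,0,-20,0,0,0,0],
    [0,0,-8,0,0,0,0],
    [0,0,0,0,0,0,0],
    [0,0,0,0,0,0,0]
  ]
}}

```text
clock: 11.0
tool_pos: [0.5689, 0.2889, 0.0812]
eef_rot: [0.434, 0.901, 0.0, 0.0]
contact_force: [-0.3, -0.1, -0.8]
opening: 1.005
finger_force: 0.0
```

{"fn": "step_arm", "kwargs": {
  "series": [
    [-2,-1,-2,0,0,0,0],
    [0,0,0,0,0,0,0.5],
    [0,0,0,0,0,0,0.6],
    [0,0,0,0,0,0,0.6],
    [0,0,0,0,0,0,0.6],
    [0,0,0,0,0,0,0.6],
    [0,0,0,0,0,0,0.6]
  ],
  "force": 25
}}

```text
clock: 11.7
tool_pos: [0.5668, 0.2878, 0.0783]
eef_rot: [0.434, 0.901, 0.0, 0.0]
contact_force: [0.8, 0.1, 1.2]
opening: 0.627
finger_force: 25.0
```

```bash
cat > bd.py <<'E'
from h import *
import sys
# board pose from top view: yellow-ish floor mask
im,d,W,c=cloud("top");cv2.imwrite("pics/%s.png"%sys.argv[1],im);np.save("tp.npy",W)
hsv=cv2.cvtColor(cv2.GaussianBlur(im,(3,3),0),cv2.COLOR_BGR2HSV)
m=cv2.inRange(hsv,(20,50,90),(40,255,255));m[:,:285]=0
m=cv2.morphologyEx(m,cv2.MORPH_OPEN,np.ones((3,3)));m=cv2.morphologyEx(m,cv2.MORPH_CLOSE,np.ones((9,9)))
n,l,st,ce=cv2.connectedComponentsWithStats(m);k=1+st[1:,4].argmax();print(st[k],ce[k])
cn=max(cv2.findContours((l==k).astype(np.uint8),0,1)[0],key=cv2.contourArea)[:,0]
P=np.float32([ray(c,u,v,.011)[:2]*1000 for u,v in cn]);rc=cv2.minAreaRect(P);print(rc,cv2.boxPoints(rc).round(1).tolist())
E
python3 bd.py t2
```

```text
[ 299  203   71   47 2066] [333.46805421 225.53484995]
((387.45635986328125, -317.8125), (117.91544342041016, 240.59532165527344), 15.209583282470703) [[299.0, -217.1999969482422], [362.1000061035156, -449.3999938964844], [475.8999938964844, -418.3999938964844], [412.79998779296875, -186.3000030517578]]
```

{"fn": "step_arm", "kwargs": {
  "series": [
    [0,0,10,0,0,0,0.6],
    [0,0,40,0,0,0,0.6],
    [0,0,45,0,0,0,0.6],
    [0,0,45,0,0,0,0.6],
    [-9,-45,0,0,0,0,0.6],
    [-9,-45,0,0,0,0,0.6],
    [-9,-45,0,0,0,0,0.6],
    [-9,-45,0,0,0,0,0.6],
    [-9,-45,0,0,0,0,0.6],
    [-9,-45,0,0,0,0,0.6],
    [-9,-45,0,0,0,0,0.6],
    [-9,-45,0,0,0,0,0.6],
    [-9,-45,0,0,0,0,0.6],
    [-9,-45,0,0,0,0,0.6],
    [-9,-45,0,0,0,0,0.6],
    [-9,-45,0,0,0,0,0.6],
    [-9,-45,0,0,0,0,0.6],
    [-9,-45,0,0,0,0,0.6],
    [-9,-45,0,0,0,0,0.6],
    [0,0,0,0,0,0,0.6]
  ]
}}

```text
clock: 13.75
tool_pos: [0.4275, -0.3959, 0.2183]
eef_rot: [0.439, 0.898, -0.003, 0.001]
contact_force: [-0.1, -0.2, -0.8]
opening: 0.625
finger_force: 25.0
```

```bash
cat > wv.py <<'E'
from h import *
import sys
s=r.get_state();im,d,W,c=cloud("wrist");cv2.imwrite("pics/%s.png"%sys.argv[1],im);np.save("w.npy",W)
print(s["tool_pos"].round(4),s["eef_rot"].round(3),s["q"].round(2),s["opening"],s["finger_force"],np.round(c["pose"],3).tolist())
E
python3 wv.py w6
```

```text
[ 0.4275 -0.3959  0.2183] [ 0.439  0.898 -0.003  0.001] [ 0.79  0.63 -0.22  1.7   0.18  0.83  1.15] 0.624533190963602 24.99916523694992 [[0.789, -0.585, -0.188, 0.378], [0.614, 0.748, 0.25, -0.331], [-0.005, -0.313, 0.95, 0.386], [0.0, 0.0, 0.0, 1.0]]
```

View pics/w6.png

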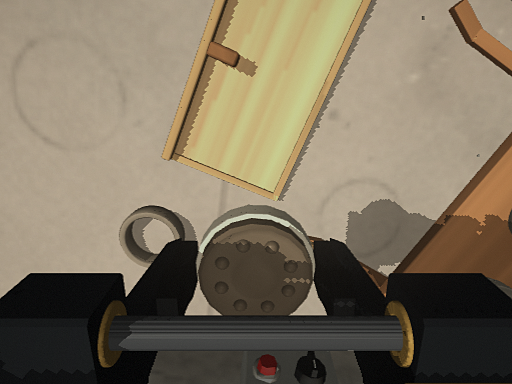

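Wrist view: tile held level in the fingers, the board's right end with corners at (165,158) and (277,198), and its grip block at (225,53).

```bash
python3 - <<'E'
from h import *
c=r.get_calibration("wrist");W=np.load("w.npy")
A=ray(c,168,158,.022);B=ray(c,277,198,.011);print(A,B,np.hypot(*(A-B)[:2]))
G=[ray(c,u,v,.037) for u,v in((213,48),(236,60))];print("grip",G)
R=ray(c,300,150,.011),ray(c,370,5,.011);print("back edge",R,np.arctan2(-(R[1]-R[0])[0],(R[1]-R[0])[1]))
F=ray(c,190,90,.022),ray(c,213,5,.022);print("front",F)
p=W.reshape(-1,3)
for u,v in((276,190),(260,120),(225,53),(182,130),(152,212)):print(W[v,u].round(4))
E
python3 bd.py t3
```

```text
[ 0.35281343 -0.44930695  0.022     ] [ 0.47862748 -0.41395355  0.011     ] 0.13068679320021856
grip [array([ 0.32845876, -0.32890251,  0.037     ]), array([ 0.35207017, -0.32387895,  0.037     ])]
back edge (array([ 0.46288531, -0.35419124,  0.011     ]), array([ 0.42324457, -0.20185632,  0.011     ])) 0.2545750140074851
front (array([ 0.33109509, -0.37585859,  0.022     ]), array([ 0.3039605 , -0.29819898,  0.022     ]))
[ 0.4696 -0.4126  0.0107]
[ 0.4057 -0.3615  0.0075]
[ 0.3384 -0.3302  0.0366]
[ 0.3444 -0.423   0.0083]
[ 0.371  -0.5189  0.022 ]
[ 299  204   71   46 2089] [333.46194351 225.92532312]
((386.4126892089844, -318.3541564941406), (118.75900268554688, 240.31491088867188), 14.745845794677734) [[298.3999938964844, -217.3000030517578], [359.6000061035156, -449.70001220703125], [474.3999938964844, -419.3999938964844], [413.29998779296875, -187.0]]
```

{"fn": "step_arm", "kwargs": {
  "series": [
    [-7,11,0,0,0,0,0.6],
    [0,0,-40,0,0,0,0.6],
    [0,0,-45,0,0,0,0.6],
    [0,0,-45,0,0,0,0.6],
    [0,0,-45,0,0,0,0.6],
    [0,0,-20,0,0,0,0.6],
    [0,0,-15,0,0,0,0.6],
    [0,0,-8,0,0,0,0.6],
    [0,0,-4,0,0,0,0.6],
    [0,0,0,0,0,0,0.6],
    [0,0,0,0,0,0,0.6]
  ]
}}

```text
clock: 14.95
tool_pos: [0.4253, -0.3768, -0.0028]
eef_rot: [0.434, 0.901, -0.0, 0.001]
contact_force: [-0.5, 0.2, -1.0]
opening: 0.628
finger_force: 25.0
```

{"fn": "step_arm", "kwargs": {
  "series": [
    [-4,-7,0,0,0,0,0.6],
    [0,0,-3,0,0,0,0.6],
    [0,0,-2,0,0,0,0.6],
    [0,0,-1,0,0,0,0.6],
    [0,0,0,0,0,0,0.6],
    [0,0,0,0,0,0,0.6]
  ]
}}

```text
clock: 15.55
tool_pos: [0.4204, -0.3837, -0.0094]
eef_rot: [0.434, 0.901, -0.0, 0.0]
contact_force: [-1.5, -0.6, 6.0]
opening: 0.622
finger_force: 25.0
```

{"fn": "step_arm", "kwargs": {
  "series": [
    [0,0,0,0,0,0,0.28],
    [0,0,0,0,0,0,0.28],
    [0,0,0,0,0,0,0.28],
    [0,0,5,0,0,0,0.28],
    [0,0,30,0,0,0,0.2],
    [0,0,45,0,0,0,0],
    [0,0,50,0,0,0,0],
    [0,0,50,0,0,0,0],
    [0,0,45,0,0,0,0],
    [0,0,0,0,0,0,0],
    [0,0,0,0,0,0,0]
  ]
}}

```text
clock: 16.65
tool_pos: [0.4208, -0.3835, 0.2162]
eef_rot: [0.434, 0.901, -0.0, 0.001]
contact_force: [0.4, 0.7, -0.6]
opening: 1.003
finger_force: 0.0
```

```bash
python3 wv.py w7; python3 - <<'E'
from h import *
W=np.load("w.npy");p=W.reshape(-1,3)
k=(np.hypot(p[:,0]-.42,p[:,1]+.384)<.045)&(p[:,2]>.024)&(p[:,2]<.06);q=p[k];print(k.sum(),q.mean(0),np.percentile(q,[1,99],axis=0))
A=np.c_[q[:,:2],np.ones(len(q))];print(np.linalg.lstsq(A,q[:,2],rcond=None)[0])
E
```

```text
[ 0.4208 -0.3835  0.2162] [ 0.434  0.901 -0.     0.001] [ 0.8   0.62 -0.24  1.74  0.19  0.8   1.14] 1.002560625632731 0.0 [[0.782, -0.593, -0.194, 0.37], [0.624, 0.743, 0.243, -0.32], [0.0, -0.312, 0.95, 0.384], [0.0, 0.0, 0.0, 1.0]]
1736 [ 0.42063816 -0.3840016   0.027121  ] [[ 0.39713036 -0.4080484   0.02483837]
 [ 0.44476737 -0.36045153  0.0294153 ]]
[ 0.0005018  -0.00239651  0.02598966]
```

{"fn": "step_arm", "kwargs": {
  "series": [
    [6,46,0,0,0,0,0],
    [6,46,0,0,0,0,0],
    [6,46,0,0,0,0,0],
    [6,46,0,0,0,0,0],
    [6,46,0,0,0,0,0],
    [6,46,0,0,0,0,0],
    [6,46,0,0,0,0,0],
    [6,46,0,0,0,0,0],
    [6,46,0,0,0,0,0],
    [6,46,0,0,0,0,0],
    [6,46,0,0,0,0,0],
    [6,46,0,0,0,0,0],
    [6,46,0,0,0,0,0],
    [6,46,0,0,0,0,0],
    [6,46,0,0,0,0,0],
    [3,46,0,0,0,0,0],
    [0,0,0,0,0,0,0],
    [0,0,0,0,0,0,0],
    [0,0,0,0,0,0,0]
  ]
}}

```text
clock: 18.6
tool_pos: [0.5132, 0.3503, 0.2135]
eef_rot: [0.435, 0.901, -0.002, -0.0]
contact_force: [0.3, -0.3, 0.6]
opening: 1.005
finger_force: 0.0
```

{"fn": "step_arm", "kwargs": {
  "series": [
    [0,0,-45,0,0,0,0],
    [0,0,-45,0,0,0,0],
    [0,0,-30,0,0,0,0],
    [0,0,-10,0,0,0,0],
    [0,0,-5,0,0,0,0],
    [0,0,0,0,0,0,0],
    [0,0,0,0,0,0,0]
  ]
}}

```text
clock: 19.3
tool_pos: [0.5148, 0.3531, 0.0818]
eef_rot: [0.434, 0.901, 0.001, 0.001]
contact_force: [-0.3, 0.3, 0.5]
opening: 1.001
finger_force: 0.0
```

Down 3.5 mm more, then grip, lift and carry.

{"fn": "step_arm", "kwargs": {
  "series": [
    [0,0,-3.5,0,0,0,0],
    [0,0,0,0,0,0,0.5],
    [0,0,0,0,0,0,0.6],
    [0,0,0,0,0,0,0.6],
    [0,0,0,0,0,0,0.6],
    [0,0,0,0,0,0,0.6],
    [0,0,0,0,0,0,0.6],
    [0,0,10,0,0,0,0.6],
    [0,0,40,0,0,0,0.6],
    [0,0,45,0,0,0,0.6],
    [0,0,45,0,0,0,0.6],
    [0,0,0,0,0,0,0.6]
  ],
  "force": 25
}}

```text
clock: 20.5
tool_pos: [0.517, 0.3554, 0.2238]
eef_rot: [0.434, 0.901, 0.006, 0.003]
contact_force: [0.7, -0.7, -0.9]
opening: 0.627
finger_force: 25.0
```

{"fn": "step_arm", "kwargs": {
  "series": [
    [-7,-44,0,0,0,0,0.6],
    [-7,-44,0,0,0,0,0.6],
    [-7,-44,0,0,0,0,0.6],
    [-7,-44,0,0,0,0,0.6],
    [-7,-44,0,0,0,0,0.6],
    [-7,-44,0,0,0,0,0.6],
    [-7,-44,0,0,0,0,0.6],
    [-8,-44,0,0,0,0,0.6],
    [-8,-44,0,0,0,0,0.6],
    [-8,-44,0,0,0,0,0.6],
    [-8,-44,0,0,0,0.05,0.6],
    [-8,-44,0,0,0,0.05,0.6],
    [-8,-44,0,0,0,0.05,0.6],
    [-8,-44,0,0,0,0,0.6],
    [-7,-44,0,0,0,0,0.6],
    [0,0,0,0,0,0,0.6],
    [0,0,0,0,0,0,0.6],
    [0,0,0,0,0,0,0.6],
    [0,0,0,0,0,0,0.6]
  ]
}}

```text
clock: 22.4
tool_pos: [0.4021, -0.3054, 0.2166]
eef_rot: [0.364, 0.932, 0.0, -0.0]
contact_force: [0.0, 0.4, -0.2]
opening: 0.629
finger_force: 25.0
```

```bash
python3 wv.py w8; python3 bd.py t4;python3 - <<'E'
from h import *
W=np.load("w.npy");p=W.reshape(-1,3)
k=(np.hypot(p[:,0]-.42,p[:,1]+.384)<.045)&(p[:,2]>.024)&(p[:,2]<.06);q=p[k];print(k.sum(),q.mean(0))
E
```

```text
[ 0.4021 -0.3054  0.2166] [ 0.364  0.932  0.    -0.   ] [ 0.74  0.54 -0.28  1.92  0.22  0.71  1.15] 0.6286046532635021 24.999955594539642 [[0.677, -0.7, -0.228, 0.343], [0.736, 0.644, 0.209, -0.251], [0.001, -0.309, 0.951, 0.384], [0.0, 0.0, 0.0, 1.0]]
[ 299  212   48   38 1228] [320.86563518 230.16775244]
((376.46710205078125, -277.3380126953125), (118.91612243652344, 156.03775024414062), 15.684072494506836) [[298.1000061035156, -218.3000030517578], [340.29998779296875, -368.5], [454.79998779296875, -336.3999938964844], [412.6000061035156, -186.1999969482422]]
849 [ 0.41127437 -0.38334542  0.02698331]
```

View pics/w8.png

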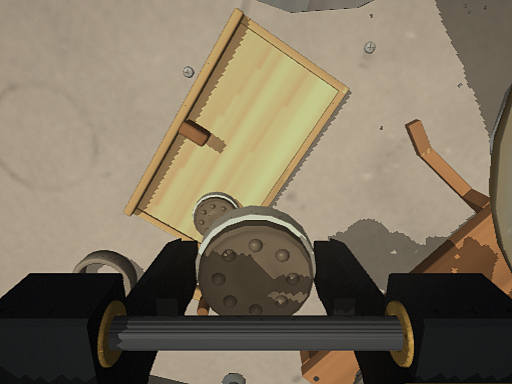

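The wrist view shows the board with the right tile placed at (215,213). The front-left corner is at (238,12), back-left at (347,90), front-right at (128,211), and grip block at (194,131).

```bash
python3 - <<'E'
from h import *
c=r.get_calibration("wrist")
FL=ray(c,236,12,.022);BL=ray(c,347,91,.011);FR=ray(c,126,211,.022);G=ray(c,194,132,.037)
print(FL,BL,FR,G,np.linalg.norm(FL-FR),np.linalg.norm(FL-BL))
y=np.array([FL-FR])[0][:2];yaw=np.arctan2(-y[0],y[1]);print(yaw)
ex=np.array([np.cos(yaw),np.sin(yaw)]);ey=np.array([-ex[1],ex[0]])
for P,a,b in((FL,-.07,.125),(BL,.07,.125),(FR,-.07,-.125),(G,-.044,0)):print(P[:2]-a*ex-b*ey)
E
```

```text
[ 0.28314852 -0.22140725  0.022     ] [ 0.414795   -0.18596733  0.011     ] [ 0.3455222  -0.45488011  0.022     ] [ 0.33587166 -0.32972983  0.037     ] 0.24166102338959494 0.13677640393018567
0.2610592172087186
[ 0.38303972 -0.32410461]
[ 0.37942981 -0.32479925]
[ 0.3808874  -0.31604818]
[ 0.37838082 -0.31837326]
```

{"fn": "step_arm", "kwargs": {
  "series": [
    [-1,-6,-40,0,0,0,0.6],
    [0,0,-45,0,0,0,0.6],
    [0,0,-45,0,0,0,0.6],
    [0,0,-45,0,0,0,0.6],
    [0,0,-25,0,0,0,0.6],
    [0,0,-10,0,0,0,0.6],
    [0,0,-6,0,0,0,0.6],
    [0,0,-3,0,0,0,0.6],
    [0,0,0,0,0,0,0.6],
    [0,0,0,0,0,0,0.6]
  ]
}}

```text
clock: 23.5
tool_pos: [0.4013, -0.3138, -0.0013]
eef_rot: [0.365, 0.931, -0.0, 0.001]
contact_force: [-0.1, -0.8, -0.5]
opening: 0.626
finger_force: 25.0
```

{"fn": "step_arm", "kwargs": {
  "series": [
    [0,0,-4,0,0,0,0.6],
    [0,0,-2,0,0,0,0.6],
    [0,0,-1,0,0,0,0.6],
    [0,0,-1,0,0,0,0.6],
    [0,0,0,0,0,0,0.6],
    [0,0,0,0,0,0,0.6]
  ]
}}

```text
clock: 24.1
tool_pos: [0.4006, -0.3133, -0.0104]
eef_rot: [0.365, 0.931, 0.0, -0.0]
contact_force: [-0.0, 0.6, -0.9]
opening: 0.627
finger_force: 25.0
```

{"fn": "step_arm", "kwargs": {
  "series": [
    [0,0,-1,0,0,0,0.6],
    [0,0,-1,0,0,0,0.6],
    [0,0,0,0,0,0,0.6],
    [0,0,0,0,0,0,0.6]
  ]
}}

```text
clock: 24.5
tool_pos: [0.4008, -0.3134, -0.011]
eef_rot: [0.365, 0.931, -0.0, 0.0]
contact_force: [-0.8, 0.7, 14.1]
opening: 0.629
finger_force: 25.0
```

Contact. Release, rise, and return to the mould.

{"fn": "step_arm", "kwargs": {
  "series": [
    [0,0,1,0,0,0,0.28],
    [0,0,0,0,0,0,0.28],
    [0,0,0,0,0,0,0.28],
    [0,0,5,0,0,0,0.28],
    [0,0,30,0,0,0,0.2],
    [0,0,45,0,0,0,0],
    [0,0,50,0,0,0,0],
    [0,0,50,0,0,0,0],
    [0,0,45,0,0,0,0],
    [0,0,0,0,0,0,0],
    [0,0,0,0,0,0,0]
  ]
}}

```text
clock: 25.6
tool_pos: [0.4007, -0.3136, 0.2144]
eef_rot: [0.365, 0.931, -0.0, 0.001]
contact_force: [-0.7, 1.3, -2.0]
opening: 0.997
finger_force: 0.0
```

```bash
python3 wv.py w9; python3 - <<'E'
from h import *
W=np.load("w.npy");p=W.reshape(-1,3)
for X in((.42,-.384),(.401,-.313)):
    k=(np.hypot(p[:,0]-X[0],p[:,1]-X[1])<.03)&(p[:,2]>.024)&(p[:,2]<.06);q=p[k];A=np.c_[q[:,:2],np.ones(len(q))];print(k.sum(),q.mean(0),np.linalg.lstsq(A,q[:,2],rcond=None)[0])
E
```

```text
[ 0.4007 -0.3136  0.2144] [ 0.365  0.931 -0.     0.001] [ 0.77  0.55 -0.3   1.91  0.24  0.71  1.14] 0.9973122585444213 0.0 [[0.68, -0.697, -0.228, 0.341], [0.733, 0.646, 0.212, -0.258], [0.0, -0.311, 0.95, 0.382], [0.0, 0.0, 0.0, 1.0]]
1511 [ 0.42052138 -0.3836599   0.0270528 ] [-0.00250158 -0.00181846  0.0274071 ]
1749 [ 0.4009799  -0.31350608  0.02711898] [7.05074613e-06 1.73023764e-03 2.76585927e-02]
```

{"fn": "step_arm", "kwargs": {
  "series": [
    [4,46,0,0,0,0,0],
    [4,46,0,0,0,-0.05,0],
    [4,46,0,0,0,-0.05,0],
    [4,46,0,0,0,-0.05,0],
    [4,46,0,0,0,0,0],
    [4,46,0,0,0,0,0],
    [4,46,0,0,0,0,0],
    [4,46,0,0,0,0,0],
    [4,46,0,0,0,0,0],
    [4,46,0,0,0,0,0],
    [4,46,0,0,0,0,0],
    [4,46,0,0,0,0,0],
    [4,46,0,0,0,0,0],
    [3,46,0,0,0,0,0],
    [3,45,0,0,0,0,0],
    [3,44,0,0,0,0,0],
    [0,0,0,0,0,0,0],
    [0,0,0,0,0,0,0],
    [0,0,0,0,0,0,0]
  ]
}}

```text
clock: 27.55
tool_pos: [0.4615, 0.4172, 0.212]
eef_rot: [0.435, 0.901, -0.002, 0.0]
contact_force: [0.1, 0.3, -0.2]
opening: 0.999
finger_force: 0.0
```

{"fn": "step_arm", "kwargs": {
  "series": [
    [0,0,-45,0,0,0,0],
    [0,0,-45,0,0,0,0],
    [0,0,-30,0,0,0,0],
    [0,0,-8,0,0,0,0],
    [0,0,-5,0,0,0,0],
    [0,0,0,0,0,0,0],
    [0,0,0,0,0,0,0],
    [0,0,0,0,0,0,0]
  ]
}}

```text
clock: 28.35
tool_pos: [0.4625, 0.4204, 0.0822]
eef_rot: [0.434, 0.901, 0.001, 0.0]
contact_force: [0.2, -0.4, 0.3]
opening: 0.997
finger_force: 0.0
```

{"fn": "step_arm", "kwargs": {
  "series": [
    [0,-1,-3.5,0,0,0,0],
    [0,0,0,0,0,0,0.5],
    [0,0,0,0,0,0,0.6],
    [0,0,0,0,0,0,0.6],
    [0,0,0,0,0,0,0.6],
    [0,0,0,0,0,0,0.6],
    [0,0,0,0,0,0,0.6],
    [0,0,10,0,0,0,0.6],
    [0,0,40,0,0,0,0.6],
    [0,0,45,0,0,0,0.6],
    [0,0,45,0,0,0,0.6],
    [0,0,0,0,0,0,0.6]
  ],
  "force": 25
}}

```text
clock: 29.55
tool_pos: [0.4646, 0.4219, 0.2245]
eef_rot: [0.434, 0.901, 0.006, 0.002]
contact_force: [0.8, 0.3, -0.5]
opening: 0.625
finger_force: 25.0
```

{"fn": "step_arm", "kwargs": {
  "series": [
    [-5,-44,0,0,0,0,0.6],
    [-5,-44,0,0,0,0,0.6],
    [-5,-44,0,0,0,0,0.6],
    [-5,-44,0,0,0,0,0.6],
    [-5,-44,0,0,0,0,0.6],
    [-5,-44,0,0,0,0,0.6],
    [-5,-44,0,0,0,0,0.6],
    [-5,-44,0,0,0,0,0.6],
    [-5,-44,0,0,0,0,0.6],
    [-5,-44,0,0,0,0,0.6],
    [-6,-44,0,0,0,0,0.6],
    [-6,-44,0,0,0,0,0.6],
    [-6,-44,0,0,0,0,0.6],
    [-6,-44,0,0,0,0,0.6],
    [-6,-44,0,0,0,0,0.6],
    [0,0,0,0,0,0,0.6],
    [0,0,0,0,0,0,0.6],
    [0,0,0,0,0,0,0.6]
  ]
}}

```text
clock: 31.35
tool_pos: [0.3817, -0.2398, 0.217]
eef_rot: [0.433, 0.901, 0.0, -0.0]
contact_force: [1.1, 0.0, -0.9]
opening: 0.624
finger_force: 25.0
```

```bash
python3 wv.py w10; python3 bd.py t5; cat > tl.py <<'E'
from h import *
import sys
W=np.load(sys.argv[1]);im=cv2.imread(sys.argv[2]);z=W[...,2]
m=((z>.0235)&(z<.0305)&(W[...,0]>.28)&(W[...,0]<.75)&(W[...,1]<-.1)&(W[...,1]>-.5)).astype(np.uint8)
n,l,st,ce=cv2.connectedComponentsWithStats(cv2.morphologyEx(m,cv2.MORPH_OPEN,np.ones((3,3))))
for k in range(1,n):
    if st[k,4]>60:print(st[k],W[l==k].mean(0).round(4))
E
python3 tl.py w.npy pics/w10.png
```

```text
[ 0.3817 -0.2398  0.217 ] [ 0.433  0.901  0.    -0.   ] [ 0.63  0.48 -0.25  2.07  0.2   0.62  0.92] 0.6237052215081267 25.00000923871994 [[0.78, -0.595, -0.193, 0.331], [0.625, 0.742, 0.241, -0.177], [0.0, -0.309, 0.951, 0.385], [0.0, 0.0, 0.0, 1.0]]
[299 217  22  33 459] [309.31154684 233.47930283]
((363.181884765625, -230.2631072998047), (118.9822769165039, 57.9449577331543), 15.545270919799805) [[298.1000061035156, -218.3000030517578], [313.6000061035156, -274.1000061035156], [428.29998779296875, -242.1999969482422], [412.70001220703125, -186.39999389648438]]
[207 200  34  25 419] [ 0.3863 -0.3078  0.0269]
[235 351  44  12 292] [ 0.5496 -0.4418  0.025 ]
```

{"fn": "step_arm", "kwargs": {
  "series": [
    [0,-1,-40,0,0,0,0.6],
    [0,0,-45,0,0,0,0.6],
    [0,0,-45,0,0,0,0.6],
    [0,0,-45,0,0,0,0.6],
    [0,0,-25,0,0,0,0.6],
    [0,0,-10,0,0,0,0.6],
    [0,0,-8,0,0,0,0.6],
    [0,0,-4,0,0,0,0.6],
    [0,0,-2,0,0,0,0.6],
    [0,0,0,0,0,0,0.6],
    [0,0,0,0,0,0,0.6]
  ]
}}

```text
clock: 32.55
tool_pos: [0.3842, -0.2428, -0.0037]
eef_rot: [0.433, 0.901, 0.0, -0.002]
contact_force: [0.2, -0.2, -2.0]
opening: 0.628
finger_force: 25.0
```

{"fn": "step_arm", "kwargs": {
  "series": [
    [0,0,-1,0,0,0,0.6],
    [0,0,-1,0,0,0,0.6],
    [0,0,0,0,0,0,0.6],
    [0,0,0,0,0,0,0.6]
  ]
}}

```text
clock: 32.95
tool_pos: [0.3838, -0.2435, -0.0057]
eef_rot: [0.434, 0.901, 0.0, -0.002]
contact_force: [0.6, 1.1, -1.1]
opening: 0.629
finger_force: 25.0
```

{"fn": "step_arm", "kwargs": {
  "series": [
    [0,2,-2,0,0,0,0.6],
    [0,0,-1.5,0,0,0,0.6],
    [0,0,-1,0,0,0,0.6],
    [0,0,0,0,0,0,0.6],
    [0,0,0,0,0,0,0.6]
  ]
}}

```text
clock: 33.45
tool_pos: [0.3836, -0.2416, -0.0103]
eef_rot: [0.434, 0.901, 0.0, -0.002]
contact_force: [0.2, -0.9, -0.3]
opening: 0.628
finger_force: 25.0
```

{"fn": "step_arm", "kwargs": {
  "series": [
    [0,0,-1,0,0,0,0.6],
    [0,0,-1,0,0,0,0.6],
    [0,0,0,0,0,0,0.6],
    [0,0,0,0,0,0,0.6]
  ]
}}

```text
clock: 33.85
tool_pos: [0.3837, -0.2417, -0.0107]
eef_rot: [0.434, 0.901, 0.0, -0.001]
contact_force: [-1.1, 1.3, 19.0]
opening: 0.627
finger_force: 25.1
```

{"fn": "step_arm", "kwargs": {
  "series": [
    [0,0,1.5,0,0,0,0.28],
    [0,0,0,0,0,0,0.28],
    [0,0,0,0,0,0,0.28],
    [0,0,5,0,0,0,0.28],
    [0,0,30,0,0,0,0.2],
    [0,0,45,0,0,0,0],
    [0,0,50,0,0,0,0],
    [0,0,50,0,0,0,0],
    [0,0,45,0,0,0,0],
    [-10,-40,0,0,0,0,0],
    [0,0,0,0,0,0,0],
    [0,0,0,0,0,0,0]
  ]
}}

```text
clock: 35.05
tool_pos: [0.3726, -0.2825, 0.2138]
eef_rot: [0.435, 0.9, 0.0, -0.003]
contact_force: [0.1, 0.4, -0.1]
opening: 0.997
finger_force: 0.0
```

```bash
python3 wv.py w11; python3 tl.py w.npy pics/w11.png; python3 - <<'E'
from h import *
W=np.load("w.npy");p=W.reshape(-1,3)
for X in((.42,-.384),(.401,-.313),(.3837,-.2417)):
    k=(np.hypot(p[:,0]-X[0],p[:,1]-X[1])<.03)&(p[:,2]>.024)&(p[:,2]<.06);q=p[k];A=np.c_[q[:,:2],np.ones(len(q))];print(k.sum(),q.mean(0),np.linalg.lstsq(A,q[:,2],rcond=None)[0])
E
```

```text
[ 0.3726 -0.2825  0.2138] [ 0.435  0.9    0.    -0.003] [ 1.05  0.59 -0.79  2.01  0.59  0.79  0.58] 0.9970733154645723 0.0 [[0.784, -0.592, -0.187, 0.323], [0.621, 0.746, 0.24, -0.22], [-0.003, -0.305, 0.952, 0.382], [0.0, 0.0, 0.0, 1.0]]
[ 264  116   49   48 1840] [ 0.3838 -0.2422  0.0272]
[ 236  178   46   44 1589] [ 0.4009 -0.3132  0.0271]
[ 213  234   43   40 1371] [ 0.4204 -0.3834  0.027 ]
1369 [ 0.42049964 -0.38348793  0.0269847 ] [ 0.00069396 -0.007386    0.02386045]
1589 [ 0.40095842 -0.31326907  0.02708327] [0.00138304 0.00016376 0.02658003]
1850 [ 0.38388405 -0.24213933  0.0271755 ] [ 0.00171521 -0.00245734  0.02592204]
```

View pics/w11.png

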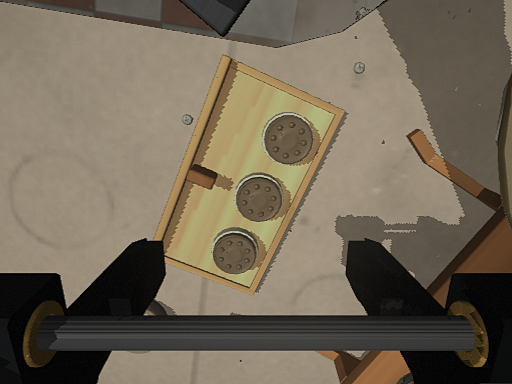

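All three tiles lie flat in a row, at (288,138), (259,197) and (236,252), with the grip block free at (203,177). Next I'll locate the grip and refine the shelf pose.

```bash
python3 - <<'E'
from h import *
c=r.get_calibration("wrist");W=np.load("w.npy");im=cv2.imread("pics/w11.png")
z=W[...,2];m=((abs(z-.036)<.003)&(abs(W[...,0]-.338)<.04)&(abs(W[...,1]+.33)<.04))
q=W[m];rc=cv2.minAreaRect(np.float32(q[:,:2]*1000));print(m.sum(),q.mean(0),rc)
# orange mask shelf/rails: left rail flare in view
for u,v in((417,131),(408,137),(440,175),(490,205),(497,205)):print(u,v,ray(c,u,v,.012).round(4),W[v,u].round(4))
FL=ray(c,222,57,.022);BL=ray(c,343,110,.011);FR=ray(c,157,262,.022);BR=ray(c,254,292,.011)
for a in(FL,BL,FR,BR):print(a.round(4))
E
```

```text
356 [ 0.33625055 -0.33096704  0.03642745] ((336.3617248535156, -331.5249938964844), (29.887340545654297, 14.352376937866211), 14.528521537780762)
417 131 [ 0.4895 -0.148   0.012 ] [ 0.4905 -0.1492  0.0097]
408 137 [ 0.4866 -0.1586  0.012 ] [ 0.4897 -0.159   0.0049]
440 175 [ 0.5458 -0.1659  0.012 ] [ 0.5534 -0.1658 -0.0006]
490 205 [ 0.6179 -0.1542  0.012 ] [ 0.6061 -0.1586  0.0269]
497 205 [ 0.6243 -0.1492  0.012 ] [ 0.5983 -0.157   0.0439]
[ 0.2811 -0.2197  0.022 ]
[ 0.4121 -0.1816  0.011 ]
[ 0.357  -0.4503  0.022 ]
[ 0.4777 -0.4163  0.011 ]
```

{"fn": "step_arm", "kwargs": {
  "series": [
    [-4,-6,0,0,0,0.144,0.5],
    [-4,-6,0,0,0,0.144,0.5],
    [-4,-6,0,0,0,0.144,0.5],
    [-4,-6,0,0,0,0.144,0.5],
    [-4,-6,0,0,0,0.144,0.5],
    [-4,-6,0,0,0,0.144,0.5],
    [-4,-6,0,0,0,0.145,0.5],
    [-3,-6,0,0,0,0.145,0.5],
    [0,0,-40,0.029,-0.113,0,0.5],
    [0,0,-40,0.029,-0.113,0,0.5],
    [0,0,-40,0.029,-0.113,0,0.5],
    [0,0,0,0,0,0,0.5],
    [0,0,0,0,0,0,0.5],
    [0,0,0,0,0,0,0.5]
  ]
}}

```text
clock: 36.5
tool_pos: [0.3468, -0.3352, 0.1093]
eef_rot: [-0.125, 0.981, 0.01, 0.151]
contact_force: [0.3, 0.3, -0.3]
opening: 0.496
finger_force: 0.0
```

```bash
python3 wv.py w12; python3 - <<'E'
from h import *
from scipy.spatial.transform import Rotation as R
s=r.get_state();print(R.from_quat(s["eef_rot"]).as_matrix().round(3).tolist())
W=np.load("w.npy");z=W[...,2];m=((abs(z-.036)<.003)&(abs(W[...,0]-.338)<.04)&(abs(W[...,1]+.33)<.04))
q=W[m];print(m.sum(), cv2.minAreaRect(np.float32(q[:,:2]*1000)) if m.sum()>20 else 0)
E
```

```text
[ 0.3468 -0.3352  0.1093] [-0.125  0.981  0.01   0.151] [ 1.42  0.86 -0.94  2.22  1.32  0.43  1.32] 0.4964817463102402 0.0 [[-0.248, -0.786, -0.566, 0.223], [0.968, -0.212, -0.13, -0.364], [-0.017, -0.58, 0.814, 0.245], [0.0, 0.0, 0.0, 1.0]]
[[-0.923, -0.248, 0.294], [-0.242, 0.969, 0.057], [-0.299, -0.019, -0.954]]
721 ((335.42840576171875, -331.9974365234375), (28.86848258972168, 13.838717460632324), 16.27679443359375)
```

{"fn": "step_arm", "kwargs": {
  "series": [
    [-6,4,-30,0,0,0,0.5],
    [0,0,-30,0,0,0,0.5],
    [0,0,-25,0,0,0,0.5],
    [0,0,-12,0,0,0,0.5],
    [0,0,-7,0,0,0,0.5],
    [0,0,0,0,0,0,0.5],
    [0,0,0,0,0,0,0.5],
    [0,0,0,0,0,0,0.5]
  ]
}}

```text
clock: 37.35
tool_pos: [0.3391, -0.3327, 0.0061]
eef_rot: [-0.124, 0.981, 0.009, 0.15]
contact_force: [-0.3, -0.6, -0.4]
opening: 0.5
finger_force: 0.0
```

{"fn": "step_arm", "kwargs": {
  "series": [
    [1,2,-4,0,0,0,0.5],
    [0,0,-3,0,0,0,0.5],
    [0,0,0,0,0,0,0.7],
    [0,0,0,0,0,0,0.9],
    [0,0,0,0,0,0,0.95],
    [0,0,0,0,0,0,0.95],
    [0,0,0,0,0,0,0.95],
    [0,0,0,0,0,0,0.95],
    [0,0,0,0,0,0,0.95],
    [0,0,0,0,0,0,0.95]
  ],
  "force": 40
}}

```text
clock: 38.35
tool_pos: [0.3395, -0.3307, -0.0019]
eef_rot: [-0.124, 0.981, 0.01, 0.15]
contact_force: [-0.0, -2.3, 1.1]
opening: 0.155
finger_force: 39.9
```

{"fn": "step_arm", "kwargs": {
  "series": [
    [4,1.5,0,0,0,-0.015,0.95],
    [4,1.5,0,0,0,-0.015,0.95],
    [4,1.5,0,0,0,-0.015,0.95],
    [4,1.5,0,0,0,-0.015,0.95],
    [4,1.5,0,0,0,-0.015,0.95],
    [4,1.5,0,0,0,-0.015,0.95],
    [4,1.5,0,0,0,-0.015,0.95],
    [4,1.5,0,0,0,-0.015,0.95],
    [4,2,0,0,0,-0.015,0.95],
    [3,2,0,0,0,-0.005,0.95],
    [0,0,0,0,0,0,0.95],
    [0,0,0,0,0,0,0.95],
    [0,0,0,0,0,0,0.95]
  ]
}}

```text
clock: 39.65
tool_pos: [0.3756, -0.3139, -0.002]
eef_rot: [-0.055, 0.987, -0.0, 0.148]
contact_force: [-8.9, -3.1, 12.0]
opening: 0.155
finger_force: 39.8
```

```bash
cat > al.py <<'E'
from h import *
import sys
from scipy.spatial.transform import Rotation as R
s=r.get_state();M=R.from_quat(s["eef_rot"]).as_matrix();print("tcp",s["tool_pos"].round(4),"tool yaw",np.arctan2(-M[0,1],M[1,1]).round(4),"F",s["contact_force"].round(1),"q",s["q"].round(2),s["opening"])
im,d,W,c=cloud("wrist");cv2.imwrite("pics/%s.png"%sys.argv[1],im);np.save("w.npy",W)
im,d,W,c=cloud("top");cv2.imwrite("pics/%st.png"%sys.argv[1],im);np.save("tp.npy",W)
E
python3 al.py w13; python3 tl.py w.npy pics/w13.png; python3 tl.py tp.npy pics/w13t.png
```

```text
tcp [ 0.3756 -0.3139 -0.002 ] tool yaw 0.1082 F [-8.9 -3.1 12. ] q [ 1.31  1.15 -0.98  2.28  1.94  0.68  0.59] 0.15535870099566637
[209 246  95  14 791] [ 0.3568 -0.3154  0.0271]
[ 216  351   81   26 1706] [ 0.4473 -0.3043  0.0272]
[  0 364  26  20 235] [ 0.4914 -0.462   0.0251]
```

View pics/w13.png

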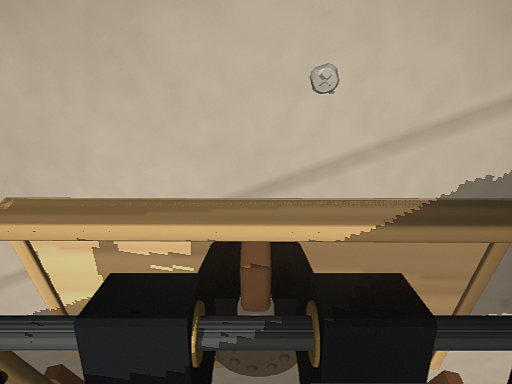

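{"fn": "step_arm", "kwargs": {
  "series": [
    [10,1.1,0,0,0,0.005,0.95],
    [10,1.1,0,0,0,0,0.95],
    [10,1.1,0,0,0,0,0.95],
    [10,1.1,0,0,0,0,0.95],
    [10,1.1,0,0,0,0,0.95],
    [10,1.1,0,0,0,0,0.95],
    [10,1.2,0,0,0,0,0.95],
    [10,1.2,0,0,0,0,0.95],
    [10,1.2,0,0,0,0,0.95],
    [10,1.2,0,0,0,0,0.95],
    [0,0,0,0,0,0,0.95],
    [0,0,0,0,0,0,0.95],
    [0,0,0,0,0,0,0.95]
  ]
}}

```text
clock: 41.05
tool_pos: [0.4778, -0.3016, -0.002]
eef_rot: [-0.058, 0.987, 0.001, 0.15]
contact_force: [-2.1, 1.2, 3.4]
opening: 0.155
finger_force: 39.9
```

```bash
python3 al.py w14;  python3 tl.py w.npy pics/w14.png
```

```text
tcp [ 0.4778 -0.3016 -0.002 ] tool yaw 0.1147 F [-2.1  1.2  3.4] q [ 1.14  1.15 -0.96  2.09  1.77  0.65  0.67] 0.15481262032604406
[209 246  95  14 791] [ 0.459  -0.3031  0.027 ]
[  6 351  31  10 260] [ 0.5644 -0.4333  0.0263]
[ 216  351   81   25 1649] [ 0.5495 -0.2917  0.0272]
```

{"fn": "step_arm", "kwargs": {
  "series": [
    [10,1.1,0,0,0,0,0.95],
    [10,1.1,0,0,0,0,0.95],
    [10,1.1,0,0,0,0,0.95],
    [10,1.1,0,0,0,0,0.95],
    [10,1.1,0,0,0,0,0.95],
    [10,1.1,0,0,0,0,0.95],
    [10,1.1,0,0,0,0,0.95],
    [10,1.1,0,0,0,0,0.95],
    [0,0,0,0,0,0,0.95],
    [0,0,0,0,0,0,0.95],
    [0,0,0,0,0,0,0.95]
  ]
}}

```text
clock: 42.25
tool_pos: [0.5589, -0.2944, -0.002]
eef_rot: [-0.057, 0.987, -0.0, 0.151]
contact_force: [2.4, -1.6, 0.6]
opening: 0.156
finger_force: 40.0
```

{"fn": "step_arm", "kwargs": {
  "series": [
    [6,0.7,0,0,0,0,0.95],
    [6,0.7,0,0,0,0,0.95],
    [6,0.7,0,0,0,0,0.95],
    [5,0.6,0,0,0,0,0.95],
    [4,0.5,0,0,0,0,0.95],
    [3,0.3,0,0,0,0,0.95],
    [0,0,0,0,0,0,0.95],
    [0,0,0,0,0,0,0.95],
    [0,0,0,0,0,0,0.95]
  ]
}}

```text
clock: 43.15
tool_pos: [0.5867, -0.291, -0.002]
eef_rot: [-0.057, 0.987, -0.0, 0.149]
contact_force: [-7.3, -1.1, 7.1]
opening: 0.154
finger_force: 40.0
```

{"fn": "step_arm", "kwargs": {
  "series": [
    [3,0.3,0,0,0,0,0.95],
    [2,0.2,0,0,0,0,0.95],
    [2,0.2,0,0,0,0,0.95],
    [0,0,0,0,0,0,0.95],
    [0,0,0,0,0,0,0.95]
  ]
}}

```text
clock: 43.65
tool_pos: [0.5932, -0.2903, -0.002]
eef_rot: [-0.057, 0.987, -0.0, 0.149]
contact_force: [-8.4, -1.2, 8.5]
opening: 0.155
finger_force: 40.0
```

```bash
python3 al.py w15
```

```text
tcp [ 0.5932 -0.2903 -0.002 ] tool yaw 0.1126 F [-8.4 -1.2  8.5] q [ 0.97  1.18 -0.95  1.83  1.53  0.67  0.87] 0.1550452341279736
```

{"fn": "step_arm", "kwargs": {
  "series": [
    [2,0.2,0,0,0,0,0.95],
    [2,0.2,0,0,0,0,0.95],
    [0,0,0,0,0,0,0.95],
    [0,0,0,0,0,0,0.95]
  ]
}}

```text
clock: 44.15
tool_pos: [0.5946, -0.2902, -0.0021]
eef_rot: [-0.057, 0.988, -0.001, 0.147]
contact_force: [-17.1, -1.0, 19.0]
opening: 0.155
finger_force: 40.1
```

{"fn": "step_arm", "kwargs": {
  "series": [
    [-3,-0.3,0,0,0,0,0.95],
    [0,0,0,0,0,0,0.6],
    [0,0,0,0,0,0,0.5],
    [0,0,0,0,0,0,0.5],
    [-6,0,15,0,0,0,0.5],
    [-12,0,35,0,0,0,0.5],
    [-15,0,40,0,0,0,0.5],
    [-25,0,40,0,0,0,0.5],
    [-35,-10,40,0,0,0,1],
    [-35,-10,20,-0.02,0.1,0,1],
    [0,0,0,-0.02,0.1,0,1],
    [0,0,0,-0.01,0.1,0,1],
    [0,0,0,0,0,0,1],
    [0,0,0,0,0,0,1]
  ]
}}

```text
clock: 45.55
tool_pos: [0.4711, -0.3083, 0.1853]
eef_rot: [-0.062, 0.998, -0.016, 0.0]
contact_force: [-0.8, -0.4, 0.3]
opening: 0.007
finger_force: 0.0
```

```bash
python3 al.py w16; python3 - <<'E'
from h import *
from scipy.spatial.transform import Rotation as R
s=r.get_state();print(R.from_quat(s["eef_rot"]).as_matrix().round(3).tolist())
W=np.load("w.npy");z=W[...,2];m=((abs(z-.036)<.003)&(abs(W[...,0]-.588)<.04)&(abs(W[...,1]+.29)<.04))
q=W[m];print(m.sum(), cv2.minAreaRect(np.float32(q[:,:2]*1000)) if m.sum()>20 else 0)
m=(abs(z-.05)<.005)&(abs(W[...,0]-.49)<.05)&(abs(W[...,1]+.466)<.05);q=W[m];print("peg",len(q),q.mean(0) if len(q) else 0)
E
```

```text
tcp [ 0.4711 -0.3083  0.1853] tool yaw 0.1233 F [-0.8 -0.4  0.3] q [ 1.08  0.87 -1.12  1.79  0.92  1.1   1.31] 0.006772114316877607
[[-0.993, -0.122, 0.001], [-0.122, 0.992, -0.032], [0.003, -0.032, -0.999]]
0 0
peg 220 [ 0.48703173 -0.46696526  0.05142713]
```

{"fn": "step_arm", "kwargs": {
  "series": [
    [4,-40,0,0,0,0,0.43],
    [4,-40,0,0,0,0,0.43],
    [4,-40,0,0,0,0,0.43],
    [4,-39,0,0,0,0,0.43],
    [0,0,-45,0.03,0,0,0.43],
    [0,0,-45,0,0,0,0.43],
    [0,0,-30,0,0,0,0.43],
    [0,0,0,0,0,0,0.43],
    [0,0,0,0,0,0,0.43],
    [0,0,0,0,0,0,0.43]
  ]
}}

```text
clock: 46.65
tool_pos: [0.4882, -0.4683, 0.0675]
eef_rot: [-0.061, 0.998, -0.002, 0.002]
contact_force: [0.3, -0.1, 0.7]
opening: 0.567
finger_force: 0.0
```

```bash
python3 al.py w17; python3 - <<'E'
from h import *
W=np.load("w.npy");z=W[...,2];m=(abs(z-.05)<.005)&(abs(W[...,0]-.49)<.05)&(abs(W[...,1]+.466)<.05);q=W[m];print("peg",len(q),q.mean(0) if len(q) else 0)
E
```

```text
tcp [ 0.4882 -0.4683  0.0675] tool yaw 0.1216 F [ 0.3 -0.1  0.7] q [ 1.16  1.14 -1.03  1.49  1.04  1.12  1.61] 0.5673290225085525
peg 474 [ 0.48649172 -0.46900855  0.05189297]
```

{"fn": "step_arm", "kwargs": {
  "series": [
    [-1,0,-30,0,0,0,0.43],
    [0,0,-20,0,0,0,0.43],
    [0,0,-5,0,0,0,0.43],
    [0,0,0,0,0,0,0.7],
    [0,0,0,0,0,0,0.9],
    [0,0,0,0,0,0,0.95],
    [0,0,0,0,0,0,0.95],
    [0,0,0,0,0,0,0.95],
    [0,0,0,0,0,0,0.95]
  ],
  "force": 15
}}

```text
clock: 47.65
tool_pos: [0.4863, -0.4682, 0.0106]
eef_rot: [-0.061, 0.998, -0.001, 0.001]
contact_force: [-0.0, 0.1, 2.0]
opening: 0.152
finger_force: 15.0
```

```bash
python3 - <<'E'
import numpy as np
a=np.radians(204.1)-np.linspace(0,1.87,21);P=82*np.c_[np.cos(a),np.sin(a)]
print(np.diff(P,axis=0).round(1).tolist())
E
```

```text
[[-2.8, 7.1], [-2.1, 7.4], [-1.4, 7.5], [-0.7, 7.6], [0.0, 7.7], [0.7, 7.6], [1.4, 7.5], [2.1, 7.4], [2.8, 7.1], [3.5, 6.8], [4.1, 6.5], [4.7, 6.1], [5.2, 5.6], [5.7, 5.1], [6.2, 4.6], [6.6, 4.0], [6.9, 3.3], [7.2, 2.7], [7.4, 2.0], [7.6, 1.3]]
```

{"fn": "step_arm", "kwargs": {
  "series": [
    [-2.8,7.1,0,0,0,0,0.95],
    [-2.1,7.4,0,0,0,0,0.95],
    [-1.4,7.5,0,0,0,0,0.95],
    [-0.7,7.6,0,0,0,0,0.95],
    [0,7.7,0,0,0,0,0.95],
    [0.7,7.6,0,0,0,0,0.95],
    [1.4,7.5,0,0,0,0,0.95],
    [2.1,7.4,0,0,0,0,0.95],
    [2.8,7.1,0,0,0,0,0.95],
    [3.5,6.8,0,0,0,0,0.95],
    [0,0,0,0,0,0,0.95],
    [0,0,0,0,0,0,0.95]
  ]
}}

```text
clock: 48.85
tool_pos: [0.4899, -0.3931, 0.01]
eef_rot: [-0.062, 0.998, -0.0, 0.001]
contact_force: [-0.4, -0.6, 4.1]
opening: 0.15
finger_force: 15.0
```

{"fn": "step_arm", "kwargs": {
  "series": [
    [4.1,6.5,0,0,0,0,0.95],
    [4.7,6.1,0,0,0,0,0.95],
    [5.2,5.6,0,0,0,0,0.95],
    [5.7,5.1,0,0,0,0,0.95],
    [6.2,4.6,0,0,0,0,0.95],
    [6.6,4,0,0,0,0,0.95],
    [6.9,3.3,0,0,0,0,0.95],
    [7.2,2.7,0,0,0,0,0.95],
    [7.4,2,0,0,0,0,0.95],
    [7.6,1.3,0,0,0,0,0.95],
    [0,0,0,0,0,0,0.95],
    [0,0,0,0,0,0,0.95]
  ]
}}

```text
clock: 50.05
tool_pos: [0.5461, -0.356, 0.0094]
eef_rot: [-0.06, 0.998, -0.003, -0.005]
contact_force: [-11.8, -6.9, 11.0]
opening: 0.15
finger_force: 15.0
```

{"fn": "step_arm", "kwargs": {
  "series": [
    [-8,-4,0,0,0,0,0.95],
    [0,0,0,0,0,0,0.6],
    [0,0,0,0,0,0,0.5],
    [0,0,20,0,0,0,0.5],
    [0,0,40,0,0,0,0.5],
    [-20,-15,45,0,0,0,0.5],
    [-40,-20,45,0,0,0,1],
    [-10,0,0,0,0,0,1],
    [0,0,0,0,0,0,1],
    [0,0,0,0,0,0,1]
  ]
}}

```text
clock: 51.05
tool_pos: [0.4825, -0.3863, 0.1488]
eef_rot: [-0.062, 0.998, -0.0, 0.001]
contact_force: [0.2, -0.4, -0.3]
opening: 0.161
finger_force: 0.0
```

```bash
python3 al.py w18; python3 - <<'E'
from h import *
for f in("w.npy","tp.npy"):
    W=np.load(f);z=W[...,2];m=(abs(z-.05)<.005)&(abs(W[...,0]-.545)<.045)&(abs(W[...,1]+.356)<.04);q=W[m];print("peg",len(q),q.mean(0) if len(q) else 0)
    m=(abs(z-.0365)<.003)&(abs(W[...,0]-.588)<.04)&(abs(W[...,1]+.29)<.03);q=W[m];print("grip",m.sum(), cv2.minAreaRect(np.float32(q[:,:2]*1000)) if m.sum()>5 else 0)
E
```

```text
tcp [ 0.4825 -0.3863  0.1488] tool yaw 0.1233 F [ 0.2 -0.4 -0.3] q [ 1.14  0.99 -1.1   1.63  0.95  1.15  1.48] 0.16091999360100268
peg 0 0
grip 0 0
peg 10 [ 0.55372135 -0.35315291  0.05095299]
grip 14 ((592.243408203125, -289.26123046875), (25.917072296142578, 11.301966667175293), 1.6112604141235352)
```

View pics/w18t.png

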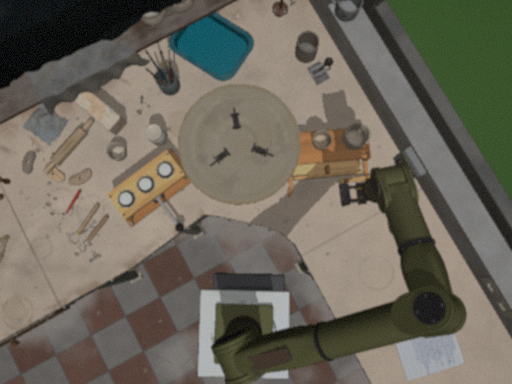

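Top view: the board is under the shelf with the turnbutton across it, the mould rings are empty, and the lever is down at (180,227). Peg measured at the closed position. Now the lever.

{"fn": "step_arm", "kwargs": {
  "series": [
    [0,0,45,0,0,0,0.2],
    [0,0,45,0,0,0,0.2],
    [-8,44,0,0,0,0.05,0.2],
    [-8,44,0,0,0,0.05,0.2],
    [-8,44,0,0,0,0.05,0.2],
    [-8,44,0,0,0,0.05,0.2],
    [-8,44,0,0,0,0.05,0.2],
    [-8,44,0,0,0,0.05,0.2],
    [-8,44,0,0,0,0.05,0.2],
    [-8,44,0,0,0,0.05,0.2],
    [-8,44,0,0,0,0.05,0.2],
    [-8,45,0,0,0,0.05,0.2],
    [-8,45,0,0,0,0.05,0.2],
    [-8,45,0,0,0,0,0.2],
    [-8,45,0,0,0,0,0.2],
    [-8,45,0,0,0,0,0.2],
    [0,0,0,0,0,0,0.2],
    [0,0,0,0,0,0,0.2],
    [0,0,0,0,0,0,0.2]
  ]
}}

```text
clock: 53.05
tool_pos: [0.37, 0.2326, 0.2385]
eef_rot: [-0.33, 0.944, -0.001, -0.0]
contact_force: [-0.2, -0.3, 0.5]
opening: 0.804
finger_force: 0.0
```

```bash
python3 al.py w19; sed -i 's/<.045)&(p/<.045)\&(p/' v.py; python3 v.py w20; python3 - <<'E'
from h import *
W=np.load("tp.npy");z=W[...,2]
m=(abs(z-.05)<.006)&(abs(W[...,0]-.545)<.045)&(abs(W[...,1]+.356)<.04);q=W[m];print("peg",len(q),q.mean(0) if len(q) else 0)
m=(abs(z-.0365)<.003)&(abs(W[...,0]-.588)<.04)&(abs(W[...,1]+.29)<.03);q=W[m];print("grip",m.sum(), q.mean(0))
E
```

```text
tcp [0.37   0.2326 0.2385] tool yaw 0.6717 F [-0.2 -0.3  0.5] q [ 0.08  0.68 -1.25  2.05  0.78  1.01  0.67] 0.804157418761756
[0.3706 0.2321 0.2388] [ 0.08  0.67 -1.25  2.05  0.78  1.01  0.67]
ball 644 [0.3691 0.2363 0.0422] 0.0003220251599663961 lever 0.6314417610676215
tile 0 [nan nan nan] 0 0
tile 0 [nan nan nan] 0 0
tile 0 [nan nan nan] 0 0
peg 12 [ 0.55405673 -0.35363038  0.04994675]
grip 14 [ 0.59315256 -0.28701545  0.0356416 ]
  return np.nanmean(a, axis, out=out, keepdims=keepdims)
```

{"fn": "step_arm", "kwargs": {
  "series": [
    [-1,4,-45,0,0,0,0.3],
    [0,0,-45,0,0,0,0.3],
    [0,0,-45,0,0,0,0.3],
    [0,0,-45,0,0,0,0.3],
    [0,0,-30,0,0,0,0.3],
    [0,0,-20,0,0,0,0.3],
    [0,0,0,0,0,0,0.3],
    [0,0,0,0,0,0,0.3],
    [0,0,0,0,0,0,0.6],
    [0,0,0,0,0,0,0.8],
    [0,0,0,0,0,0,0.8],
    [0,0,0,0,0,0,0.8],
    [0,0,0,0,0,0,0.8],
    [0,0,0,0,0,0,0.8]
  ],
  "force": 25
}}

```text
clock: 54.6
tool_pos: [0.3707, 0.2365, 0.0097]
eef_rot: [-0.329, 0.944, -0.002, 0.002]
contact_force: [2.4, -3.6, 5.5]
opening: 0.348
finger_force: 25.0
```

{"fn": "step_arm", "kwargs": {
  "series": [
    [0,0,8.7,0,0,0,0.8],
    [0.5,0.4,8.7,0,0,0,0.8],
    [0.9,0.7,8.6,0,0,0,0.8],
    [1.3,1.1,8.4,0,0,0,0.8],
    [1.7,1.4,8.4,0,0,0,0.8],
    [2.2,1.7,8.3,0,0,0,0.8],
    [2.5,2,7.8,0,0,0,0.8],
    [3,2.4,7.9,0,0,0,0.8],
    [3.4,2.7,7.5,0,0,0,0.8],
    [3.6,2.9,7.1,0,0,0,0.8],
    [0,0,0,0,0,0,0.8],
    [0,0,0,0,0,0,0.8]
  ]
}}

```text
clock: 55.8
tool_pos: [0.3891, 0.2513, 0.0907]
eef_rot: [-0.329, 0.944, -0.002, 0.001]
contact_force: [2.8, -5.2, 4.3]
opening: 0.348
finger_force: 25.0
```

{"fn": "step_arm", "kwargs": {
  "series": [
    [1,1,2.5,0,0,0,0.8],
    [1,0,2,0,0,0,0.8],
    [0,0,0,0,0,0,0.8],
    [0,0,0,0,0,0,0.8]
  ]
}}

```text
clock: 56.2
tool_pos: [0.3902, 0.2522, 0.0937]
eef_rot: [-0.329, 0.944, -0.002, -0.0]
contact_force: [4.7, -1.4, -22.8]
opening: 0.347
finger_force: 25.0
```

{"fn": "step_arm", "kwargs": {
  "series": [
    [0,0,-1,0,0,0,0.8],
    [0,0,0,0,0,0,0.5],
    [0,0,0,0,0,0,0.3],
    [0,0,0,0,0,0,0.3],
    [0,0,30,0,0,0,0.3],
    [0,0,45,0,0,0,0.3],
    [0,0,45,0,0,0,0.3],
    [0,0,30,0,0,0,0.3],
    [0,0,0,0,0,0,0.3],
    [0,0,0,0,0,0,0.3]
  ]
}}

```text
clock: 57.2
tool_pos: [0.3902, 0.2546, 0.2448]
eef_rot: [-0.33, 0.944, -0.0, 0.002]
contact_force: [0.0, -1.1, -0.8]
opening: 0.702
finger_force: 0.0
```

```bash
python3 v.py w21 2>/dev/null; python3 al.py w22; python3 - <<'E'
from h import *
W=np.load("tp.npy");z=W[...,2]
m=(abs(z-.05)<.006)&(abs(W[...,0]-.545)<.045)&(abs(W[...,1]+.356)<.04);q=W[m];print("peg",len(q),q.mean(0) if len(q) else 0)
m=(abs(z-.0365)<.003)&(abs(W[...,0]-.588)<.04)&(abs(W[...,1]+.29)<.03);q=W[m];print("grip",m.sum(), q.mean(0))
c=r.get_calibration("top");K=np.array(c["intrinsics"]);T=np.linalg.inv(np.array(c["pose"]))
E
```

```text
[0.3899 0.2539 0.2438] [ 0.03  0.68 -1.19  1.97  0.75  1.03  0.73]
ball 1020 [0.3889 0.2519 0.1234] 0.00030470595353106374 lever -0.008823675766136185
tile 0 [nan nan nan] 0 0
tile 0 [nan nan nan] 0 0
tile 0 [nan nan nan] 0 0
tcp [0.3899 0.2539 0.2438] tool yaw 0.6727 F [ 0.3  0.1 -0.2] q [ 0.03  0.68 -1.19  1.97  0.75  1.03  0.73] 0.6974207031989003
peg 13 [ 0.55398189 -0.35334237  0.04993559]
grip 19 [ 0.59557481 -0.28713335  0.03619675]
```

```bash
python3 -c "
from plant import r
print(r.finish_job())"
```

```text
the job is handed in; nothing more can be done
None
```

The job is handed in, verdict not shown: all three tiles lie flat on the board, which is home against its stop under the shelf with the turnbutton at about 1.85 rad, and the lever is back up.

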